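# Set up a woven panel for its photo and hold the bounce flap at the pointer

### The arm

A 7-joint arm with a two-finger parallel gripper is mounted at the origin on the work surface. World frame = base frame: x ahead of the robot, y to its left, z up, the work surface at z = 0. Lengths are in m, angles in rad, forces in N, time in s.
With the tool pointing down it reaches from about 0.35 to 0.775 m from the base axis. Payload 3.1 kg.
Tool frame: the origin (TCP) lies where the fingers leave the gripper's body, on its centre line; the fingertips stand 73 mm ahead of it and the grasp point (between the pads) lies 54 mm ahead of it (r.hold_point_z is the distance from the TCP to the grasp point, in m); z points along the fingers, y is the direction in which the jaws open and shut (so a half turn about z gives the same grasp; the last joint's range is limited). The gripper opens to 85 mm and grips with 20 to 120 N. Pads are 22 mm wide; open, the fingers measure 114 mm over their backs; the gripper's body (76 mm by 85 mm) begins 54 mm behind the grasp point. The pads swing forward as they close: fully open they stand 13 mm farther back than shut.
Start: joints at [1.132, 0.311, 0.014, 1.512, -0.004, 1.319, -0.027], TCP at [0.213, -0.507, 0.304] pointing down, gripper open.
Joint ranges: [-2.7, 2.7], [-0.3, 1.91], [-1.27, 1.3], [0.12, 2.57], [-1.44, 4.58], [0.2, 2.03], [-3.05, 3.05]. Speed limits (rad/s): [2.79, 2.79, 3.14, 3.14, 3.14, 3.14, 3.14].

### API

Orientations are given as a unit quaternion [x, y, z, w].
In Python, from cell import get_obs, cams, workorder, spotter, r gives the robot as it stands.
- The arm moves only by the shell command python3 -m creep 'ROWS' [OPENING] [FORCE]. ROWS is a JSON object of lists of equal length, an entry for each row: "xyz": the shift along the tool's x, y, z in cm, a list of three; "twist": the turn, a rotation vector about the tool's x, y, z in rad, a list of three. In form: {"xyz": [[dx, dy, dz], ...], "twist": [[ax, ay, az], ...]}. A call has 1 to 5 rows; each row is the pose to reach, as a shift and turn from the pose measured when the call began, along the tool's axes at that moment; what a row does not reach only later rows make up. A row lasts 1/12 s, in which the tool goes at most 41.7 mm and 7.16 degrees, less where a joint would pass 70% of its speed; a pose out of reach is approached as far as the arm can. A call with a gripper value outside its range is refused whole. OPENING is the opening, from -1 (shut) to 1 (fully open), set as the call begins (- or left out, the last holds). The fingers move at their own pace and stop on an object; FORCE is the grip in N (left out, the last holds). Time passes only in rows, so rows that repeat a pose let the fingers close. It gives the time, the measured TCP pose, the force and the opening at its end, in the units of the state.
- get_obs(): the state, without advancing time (a new reading comes with each control period).
- cams.snapshot(name): name is "side" or "top" or "wrist"; returns the picture (384x512x3 uint8, blue, green, red); there is no depth.
- cams.camera_model(name): a dict with "fx", "fy", "cx", "cy" (pixels), "cam_to_world" (4x4, takes a point from camera to world coordinates). Camera axes: x right, y down, z forward; pixel columns grow to the right and rows downward; lengths in m; the calibration is good to about 2 mm. A picture is of the moment at which its call begins: read the wrist's pose just before it. camera_model takes no time and is no camera call; for the wrist camera it gives the pose at the moment of the call.
- workorder.hand_in(): hands the job in, once; it reports no verdict.
Trained networks look in the newest picture that a camera, given by its name, has taken for a name from the list of things; names that differ only in an ending like _2 or _b are one class to them, and where a whole thing is asked for, a point or a joint stands for the part that bears it (a point fixed in the world has none). Each returns a list of dicts, best first, with "conf" (0 to 1); they miss things now and then, are a little off and sometimes report something else, mostly with a low value. They report only what shows in the picture. A call takes as long as a camera call.
- spotter.outline_of(camera, label): "region" (384x512 bool, what is visible of it) and "point" ([column, row] in pixels, amid what is visible of it).
- spotter.landmark_of(camera, label): "point" ([column, row] in pixels: a listed point, or the origin of a listed thing).
The state is a dict: "t": time; "qpos": joint angles; "joint_vel": joint speeds; "effort": joint torques, N m; "tcp_pos": TCP position; "eef_rot": TCP orientation; "force": force on the tool from outside, world axes, zero at the start; "wrist_torque": the same for the moment, N m; "gripper_width": finger opening in m.
Only numpy, scipy, OpenCV 4.12 (cv2) and the standard library are available. Lean on these libraries where they do the work, as an engineer would, in place of code of your own. Each camera call takes 0.05 s, during which the arm holds its last target.

### The job

Get the small framed weaving ready to be photographed: lift it out of the storage rack and slide it upright, in your grip until it is fully home, into the pocket of the photo stand, then let go of it. Then take the stand's white hinged flap by its tongue, raise it until it is in line with the steel pointer beside it, and finish while still holding it there with the gripper, because it falls if let go. Do not shift the pointer or disturb the other things on the table.

Things in the scene. Friction and masses are not known exactly. Their poses are not given: they have to be found in the camera images.
- panel_center (a point): Framed weaving, a rigid flat panel 10 mm thick (own x) by 80 mm wide (own y) by 100 mm tall (own z), about 100 g, pale wood, both faces alike; either face may look forward. This point is its centre. At the start it stands upright in the storage rack, 50 mm of it above this point, sunk 32 mm into the rack's slot.
- rack: Storage rack, a fixed wooden block 40 mm (x) by 104 mm (y) by 40 mm tall with one slot 13 by 83 mm open at the top, 32 mm deep, its floor 8 mm above the table. Origin at the centre of the underside. It may stand left or right of the photo stand, turned about the vertical.
- pocket (a point): Centre of the mouth (top opening) of the photo stand's pocket, 50 mm above the table. The stand is fixed wood, placed and turned about the vertical differently each time. The axes are the stand's: +x from the flap towards the pocket side, y along the hinge, z up. The pocket is 14 mm (x) by 84 mm (y), 38 mm deep, chamfered 3 mm at the mouth, in a block 34 by 106 by 50 mm. A panel fully home stands on the pocket's floor, with its centre 12 mm above this point.
- hinge (a point): Middle of the flap's horizontal hinge axis, 45 mm above the table and 37 mm from the pocket's centre towards the flap (the stand's -x). Axes are the stand's, y along the hinge axis.
- tongue (a point): Grip point on the flap's tongue, 155 mm from the hinge axis. The flap is a white board 130 mm wide and 6 mm thick reaching 122 mm from the hinge axis; at its middle a wooden tongue 12 mm wide and 10 mm thick goes on to a 20 mm ball centred 184 mm from the axis, overhanging the table. At rest the flap lies level and the tongue's mid-line is 45 mm above the table. Axes turn with the flap: -x points from hinge to ball, y along the hinge.
- flap (a joint): Angle of the flap above level (rad): 0 at rest, grows as the tongue is raised, stop at 1.4. The hinge is loose: the flap (about 0.2 to 0.4 kg) falls back when let go; raising it at the tongue takes about 1 to 2 N.
- pointer_tip (a point): Tip of the steel pointer, a thin arm 130 mm long turning about the same hinge axis, 83 mm to the +y side of the flap's middle, running in front of a thin bent metal arc (radius 110 mm about the hinge axis, 96 mm to that side). Axes turn with the pointer: -x points from hinge to tip. Stiff enough to stay where it is set; the flap passes it without touching.
- pointer (a joint): Angle of the pointer above level (rad), measured like the flap's; it marks the angle wanted, between 0.45 and 0.9.
- tray: Bystander: loose square wooden tray 100 by 100 by 24 mm with a round white dish inside, origin at the centre of its underside. It stands on the other side of the photo stand from the rack.
- tape: Bystander: roll of tape lying flat, 76 mm outside, 22 mm tall, origin at the centre of its underside.
- pliers: Bystander: pliers lying flat, about 130 mm long and 12 mm tall, origin under the handles' front part.
- jar: Bystander: closed glue jar, 52 mm wide, 65 mm tall, to the right of the photo stand, origin at the centre of its underside.

How it is judged:
On the way, in this order (a step that is already met when the one before it is completed fails the run):
1. the panel is lowered in the grip to within 8 mm of the pocket's floor (x of panel_center in the frame of pocket between -0.006 and 0.006 m and y of panel_center in the frame of pocket between -0.005 and 0.005 m and angle between panel_center's own z axis and vertical below 0.2 rad and z of panel_center in the frame of pocket below 0.02 m and contact force between the fingers and panel above 0.5 N), for 0.05 s.
2. the panel stands fully home in the pocket and is let go, the flap still down (x of panel_center in the frame of pocket between -0.006 and 0.006 m and y of panel_center in the frame of pocket between -0.005 and 0.005 m and angle between panel_center's own z axis and vertical below 0.2 rad and z of panel_center in the frame of pocket below 0.016 m and contact force between the fingers and panel below 0.1 N and value of joint flap below 0.15 rad), for 0.2 s.
3. the flap is held by the gripper in line with the pointer (angle between the x axis of tongue and the x axis of pointer_tip, either way round below 0.08 rad and contact force between the fingers and flap above 0.4 N), for 0.3 s.
At the end, for the whole second after the job is handed in: The panel stands in the pocket within 4 mm of fully home and is not touched by the gripper; the flap is still within 0.08 rad (about 4.5 degrees) of the pointer's angle, carried by the gripper's fingers alone (over 0.4 N, no loose thing propping it) (all of step 3 and x of panel_center in the frame of pocket between -0.006 and 0.006 m and y of panel_center in the frame of pocket between -0.005 and 0.005 m and angle between panel_center's own z axis and vertical below 0.2 rad and z of panel_center in the frame of pocket below 0.016 m and contact force between each of the fingers, flap and panel below 0.1 N and velocity of joint flap between -0.1 and 0.1 rad/s and contact force between flap and tray below 0.1 N and contact force between flap and tape below 0.1 N and contact force between flap and pliers below 0.1 N and contact force between flap and jar below 0.1 N); the arm keeps its last pose, push and grip.
It fails at once if the pointer is shifted (its tip by more than 8 mm) (distance of pointer_tip from where it was at the start of the episode above 0.008 m).
It fails at once if a bystander (tray, tape, pliers, jar) is shifted by more than 25 mm (distance of any of tray, tape, pliers, jar from where it was at the start of the episode above 0.025 m).
It also fails if it takes over 72 s, if anything falls off the work surface, if the arm or the gripper's body presses on something with over 40 N, if the wrist force passes 120 N, or if a joint passes its speed limit or range.

## Working session

There is one attempt and no reset: what is moved stays moved. The work goes in short steps, Python scripts to look and compute and a shell command to move; the robot and the scene stay as the last step left them, time stands still between calls to the robot, and variables do not carry over. Pictures are saved under pics/ and viewed, and the job is handed in when it is done.

```bash
ls; mkdir -p pics; python3 - <<'E'
from cell import get_obs, cams, r
import cv2
o=get_obs(); print(o)
for n in ["side","top","wrist"]:
    im=cams.snapshot(n); cv2.imwrite(f"pics/{n}0.png",im); print(n,cams.camera_model(n))
print(r.hold_point_z)
E
```

```text
pics
{'t': 0.0, 'qpos': array([ 1.1323187 ,  0.31172232,  0.01397021,  1.51304846, -0.0044032 ,
        1.31922009, -0.02720181]), 'joint_vel': array([ 5.20460824e-04, -1.23465607e-05, -1.73241164e-04,  6.14258363e-04,
       -1.53896655e-03, -9.66033949e-04, -8.20852689e-04]), 'effort': array([ 6.25902194e-04, -3.79907298e+01,  1.46480505e-01, -2.30589241e+01,
        1.23529398e-02,  1.38073633e-02, -2.66483693e-05]), 'tcp_pos': array([ 0.21235768, -0.50674097,  0.30282615]), 'eef_rot': array([ 9.80375354e-01,  1.97136410e-01, -2.75799747e-04, -1.15114868e-03]), 'force': array([-0.08590069, -0.97187273,  0.21906562]), 'wrist_torque': array([ 0.04104341,  0.00978562, -0.0445087 ]), 'gripper_width': 0.08511145997001456}
side {'fx': 462.96769525259407, 'fy': 462.96769525259407, 'cx': 258.22315205535307, 'cy': 189.6546019924474, 'cam_to_world': array([[-0.65839811, -0.4896443 ,  0.5716296 , -0.07881428],
       [-0.75240639,  0.40807277, -0.51706987,  0.54145837],
       [ 0.01991384, -0.77053558, -0.63708583,  0.75320588],
       [ 0.        ,  0.        ,  0.        ,  1.        ]])}
top {'fx': 456.0393235325303, 'fy': 456.0393235325303, 'cx': 254.5312536821427, 'cy': 192.8145477997819, 'cam_to_world': array([[ 0.03421504, -0.97634462,  0.21349593,  0.30268686],
       [-0.99940975, -0.03408322,  0.00429925,  0.00413276],
       [ 0.00307908, -0.21351701, -0.97693449,  1.12850605],
       [ 0.        ,  0.        ,  0.        ,  1.        ]])}
wrist {'fx': 311.21312148596286, 'fy': 311.21312148596286, 'cx': 253.50919515717104, 'cy': 188.2673201766698, 'cam_to_world': array([[ 0.38609782, -0.8900267 , -0.2424478 ,  0.2742974 ],
       [-0.92245597, -0.37305201, -0.0995348 , -0.48076476],
       [-0.00185701,  0.26207759, -0.96504502,  0.37303219],
       [ 0.        ,  0.        ,  0.        ,  1.        ]])}
0.0539
```

View pics/side0.png

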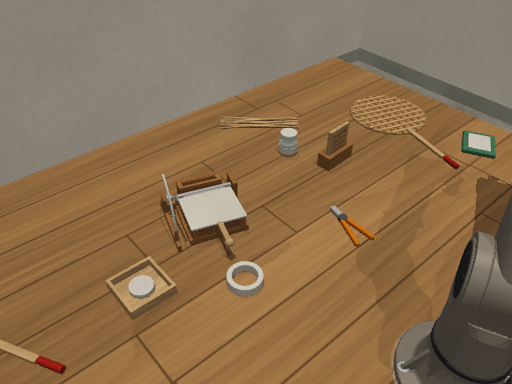

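View pics/top0.png

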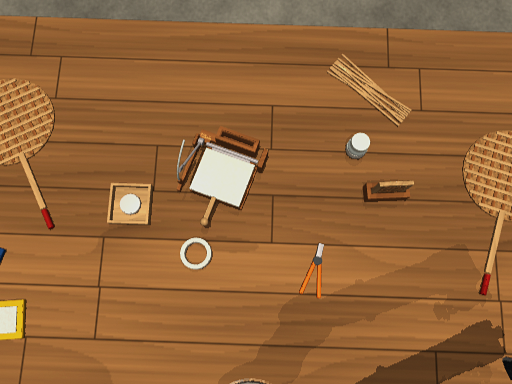

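View pics/wrist0.png

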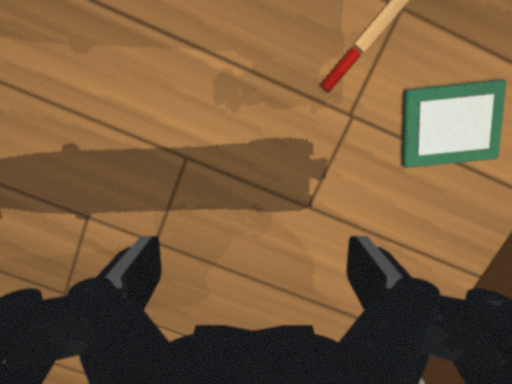

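The side and top views show the rack with its panel on the right (top about 389,190). The stand is in the middle (225,170), with the flap's tongue pointing at the robot (207,215) and the pointer on its left (190,160). The tape, tray, pliers and jar are all visible.

```bash
cat > h.py <<'E'
import numpy as np, cv2
from scipy.spatial.transform import Rotation as R
from cell import get_obs, cams, spotter, r
def ray(M,p):
    T=M["cam_to_world"]; d=np.array([(p[0]-M["cx"])/M["fx"],(p[1]-M["cy"])/M["fy"],1.]); d=T[:3,:3]@d
    return T[:3,3],d/np.linalg.norm(d)
def atz(M,p,z):
    o,d=ray(M,p); return o+d*(z-o[2])/d[2]
def tri(rays):
    A=np.zeros((3,3));b=np.zeros(3)
    for o,d in rays:
        P=np.eye(3)-np.outer(d,d);A+=P;b+=P@o
    x=np.linalg.solve(A,b)
    return x,[np.linalg.norm((np.eye(3)-np.outer(d,d))@(x-o))*1e3 for o,d in rays]
def proj(M,X):
    T=M["cam_to_world"];c=T[:3,:3].T@(np.asarray(X)-T[:3,3]);return np.array([M["fx"]*c[0]/c[2]+M["cx"],M["fy"]*c[1]/c[2]+M["cy"]])
def tool():
    o=get_obs();return o,o["tcp_pos"],R.from_quat(o["eef_rot"])
E
python3 - <<'E'
from h import *
np.set_printoptions(precision=4,suppress=True)
L=["panel_center","rack","pocket","hinge","tongue","pointer_tip","tray","tape","pliers","jar"]
for l in L:
    rr=[]
    for n in ["top","side"]:
        try:
            d=spotter.landmark_of(n,l)
        except Exception as e: print(l,n,e);continue
        print(l,n,[(np.round(x["point"],1),round(x["conf"],2)) for x in d[:2]])
        if d: rr.append(ray(cams.camera_model(n),d[0]["point"]))
    if len(rr)==2: print("   ",*tri(rr))
for l in ["panel_center","rack","flap","pointer"]:
  for n in ["top","side"]:
    d=spotter.outline_of(n,l)
    if d: np.save(f"m_{l}_{n}.npy",d[0]["region"]);print(l,n,d[0]["conf"],d[0]["point"],d[0]["region"].sum())
print(get_obs()["t"])
E
python3 - <<'E'
import cv2
a=cv2.imread('pics/top0.png');b=cv2.imread('pics/side0.png')
x=cv2.resize(a[115:245,160:290],(390,390),interpolation=cv2.INTER_CUBIC);y=cv2.resize(a[115:245,330:460],(390,390),interpolation=cv2.INTER_CUBIC)
cv2.imwrite('pics/c0.png',cv2.hconcat([x,y]))
x=cv2.resize(b[160:290,140:270],(390,390),interpolation=cv2.INTER_CUBIC);y=cv2.resize(b[100:230,270:400],(390,390),interpolation=cv2.INTER_CUBIC)
cv2.imwrite('pics/c1.png',cv2.hconcat([x,y]))
E
```

```text
panel_center top [(array([393.6, 186.5]), 0.58)]
panel_center side [(array([339.1, 142.8]), 0.76)]
    [ 0.5637 -0.3298  0.0503] [np.float64(2.584837702642272), np.float64(2.5848377026422282)]
rack top [(array([383. , 194.2]), 0.95)]
rack side [(array([332.9, 159.3]), 0.91)]
    [ 0.5579 -0.3137  0.0044] [np.float64(2.3018389870630367), np.float64(2.301838987063013)]
pocket top [(array([236.9, 135.7]), 0.85)]
pocket side [(array([198. , 175.2]), 0.85)]
    [0.6776 0.0566 0.0616] [np.float64(0.7942589254266347), np.float64(0.794258925426473)]
hinge top [(array([231.8, 150.7]), 0.84)]
hinge side [(array([201.5, 190.6]), 0.87)]
    [0.6462 0.0693 0.0395] [np.float64(0.06770522737128841), np.float64(0.0677052273714251)]
tongue top [(array([205.9, 214.5]), 0.84)]
tongue side [(array([221.6, 234.1]), 0.94)]
    [0.4847 0.1267 0.0515] [np.float64(4.987918491699009), np.float64(4.98791849169905)]
pointer_tip top [(array([179.4, 168.1]), 0.41)]
pointer_tip side [(array([177.8, 199. ]), 0.43)]
    [0.5721 0.18   0.1239] [np.float64(2.436469328615847), np.float64(2.4364693286158947)]
tray top [
[... 223 characters left out ...]
t64(4.9779434121157875)]
pliers top [(array([313., 270.]), 0.72)]
pliers side [(array([348.4, 230.3]), 0.55)]
    [ 0.3602 -0.1431 -0.0123] [np.float64(2.099726834934154), np.float64(2.099726834934238)]
jar top [(array([355.4, 149. ]), 0.81), (array([383.5, 193.7]), 0.63)]
jar side [(array([287.7, 148.3]), 0.97), (array([201.8, 188.9]), 0.47)]
    [ 0.6708 -0.2451  0.0118] [np.float64(0.27557817999596984), np.float64(0.2755781799960062)]
panel_center top 0.62 [391.8, 183.6] 357
panel_center side 0.6 [340.0, 138.6] 435
rack top 0.88 [381.7, 196.0] 453
rack side 0.91 [330.4, 156.6] 475
flap top 0.55 [217.4, 174.5] 2773
flap side 0.61 [211.7, 206.1] 2232
pointer side 0.46 [172.7, 199.6] 50
1.55
```

View pics/c0.png

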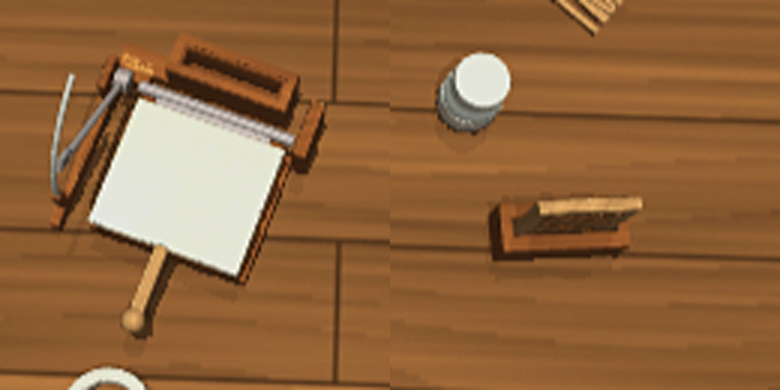

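View pics/c1.png

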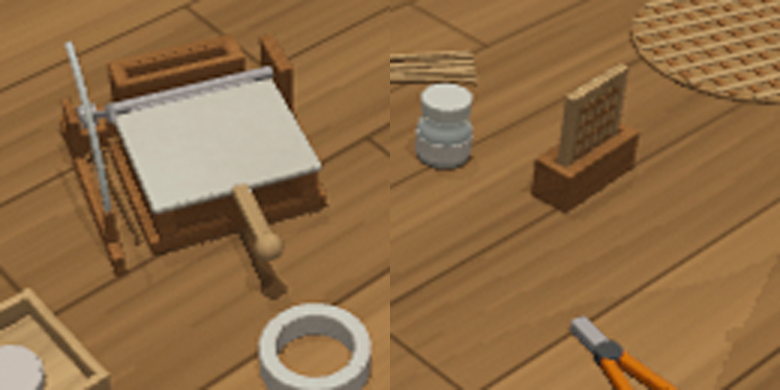

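```bash
cat >> h.py <<'E'
np.set_printoptions(precision=3,suppress=True)
def delta(pos,yaw):
    """tool pointing down, tool x at world angle yaw; returns xyz(cm), twist(rad) in tool axes"""
    o,p,Rm=tool()
    x=np.array([np.cos(yaw),np.sin(yaw),0]);z=np.array([0,0,-1.]);y=np.cross(z,x)
    Rt=R.from_matrix(np.c_[x,y,z])
    d=Rm.inv().apply(np.asarray(pos)-p)*100
    return d,(Rm.inv()*Rt).as_rotvec()
E
python3 - <<'E'
from h import *
print(delta([0.55,-0.32,0.28],1.57),delta([0.62,0.08,0.28],1.226))
E
```

```text
(array([38.356, -4.231,  2.391]), array([ 0.   ,  0.   , -1.173])) (array([ 60.273, -38.417,   2.389]), array([ 0.   ,  0.   , -0.829]))
```

```bash
python3 -m creep '{"xyz":[[38.4,-4.2,2.4],[38.4,-4.2,2.4],[38.4,-4.2,2.4],[38.4,-4.2,2.4],[38.4,-4.2,2.4]],"twist":[[0,0,-1.17],[0,0,-1.17],[0,0,-1.17],[0,0,-1.17],[0,0,-1.17]]}' 1
python3 - <<'E'
from h import *
print(delta([0.55,-0.32,0.28],1.57))
E
```

```text
t: 1.97
tcp_pos: [0.3959, -0.4054, 0.2912]
eef_rot: [0.871, 0.491, 0.0, 0.0]
force: [1.1, -0.2, -0.2]
gripper_width: 0.0855
(array([15.279,  8.773,  1.119]), array([ 0.001,  0.   , -0.542]))
```

```bash
python3 -m creep '{"xyz":[[15.3,8.8,1.1],[15.3,8.8,1.1],[15.3,8.8,1.1],[15.3,8.8,1.1],[15.3,8.8,1.1]],"twist":[[0,0,-0.54],[0,0,-0.54],[0,0,-0.54],[0,0,-0.54],[0,0,-0.54]]}'
python3 - <<'E'
from h import *
o=get_obs();print(o["tcp_pos"],o["joint_vel"])
M=cams.camera_model("wrist");im=cams.snapshot("wrist");cv2.imwrite("pics/w1.png",im);np.save("w1.npy",M)
print(delta([0.62,0.08,0.28],1.226))
E
```

```text
t: 2.38
tcp_pos: [0.5565, -0.3125, 0.2793]
eef_rot: [0.703, 0.711, 0.004, -0.0]
force: [0.9, 0.7, 0.1]
gripper_width: 0.0855
[ 0.556 -0.313  0.279] [-0.118  0.14  -0.068 -0.191  0.129  0.116  0.269]
(array([39.176,  6.833,  0.171]), array([ 0.003, -0.007,  0.357]))
```

View pics/w1.png

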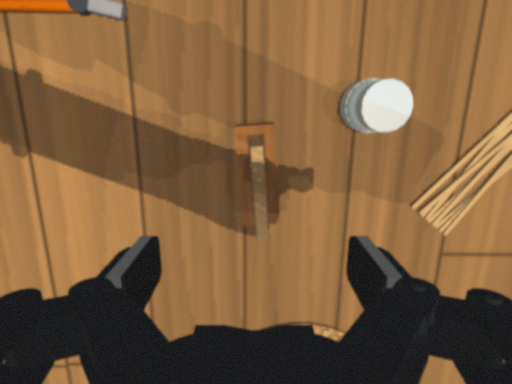

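The panel's top edge runs from about (256,142) to (262,238). The arm was still settling, so I'm taking a second frame and zooming in.

```bash
python3 -m creep '{"xyz":[[0,0,0],[0,0,0]],"twist":[[0,0,0],[0,0,0]]}'; python3 - <<'E'
from h import *
o=get_obs();print(o["tcp_pos"],o["joint_vel"])
M=cams.camera_model("wrist");im=cams.snapshot("wrist");cv2.imwrite("pics/w2.png",im);np.save("w2.npy",M)
cv2.imwrite("pics/w2c.png",cv2.resize(im[115:255,200:330],None,fx=4,fy=4,interpolation=cv2.INTER_CUBIC))
print(delta([0.62,0.08,0.28],1.226))
for l in ["rack","panel_center"]:
    for d in spotter.landmark_of("wrist",l)[:2]: print(l,d)
E
```

```text
t: 2.6
tcp_pos: [0.5568, -0.3116, 0.2786]
eef_rot: [0.702, 0.712, 0.004, -0.001]
force: [-0.3, 0.6, 0.5]
gripper_width: 0.0854
[ 0.557 -0.312  0.279] [ 0.025 -0.019  0.024  0.011  0.012  0.009 -0.001]
(array([39.217,  6.841,  0.141]), array([ 0.003, -0.006,  0.356]))
rack {'point': [257.4, 171.0], 'conf': 0.74}
```

View pics/w2c.png

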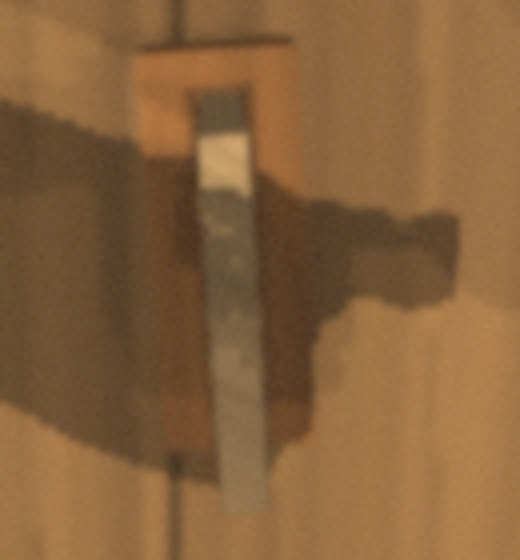

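```bash
python3 - <<'E'
from h import *
M=np.load("w2.npy",allow_pickle=True).item()
f=lambda u,v,z:atz(M,(u/4+200-.4,v/4+115-.4),z)
a,b,c,d=f(198,137,.108),f(252,134,.108),f(268,507,.108),f(220,510,.108)
print(a,b,c,d); m1=(a+b)/2;m2=(c+d)/2;print("len",np.linalg.norm(m1-m2),"cen",(m1+m2)/2,"yaw y-axis",np.arctan2(*(m1-m2)[[1,0]]))
e,g=f(134,50,.04),f(293,42,.04);print("rack far mid",(e+g)/2,np.linalg.norm(e-g), np.arctan2(*(g-e)[[1,0]]))
E
python3 -m creep '{"xyz":[[39.2,6.8,0.1],[39.2,6.8,0.1],[39.2,6.8,0.1],[39.2,6.8,0.1],[39.2,6.8,0.1]],"twist":[[0,0,0.36],[0,0,0.36],[0,0,0.36],[0,0,0.36],[0,0,0.36]]}'
python3 - <<'E'
from h import *
print(delta([0.62,0.08,0.28],1.226))
E
```

```text
[ 0.554 -0.277  0.108] [ 0.565 -0.277  0.108] [ 0.57  -0.355  0.108] [ 0.56  -0.356  0.108]
len 0.07842266608030074 cen [ 0.562 -0.316  0.108] yaw y-axis 1.6360740784633816
rack far mid [ 0.557 -0.264  0.04 ] 0.038832090060197395 0.06159693700110616
t: 3.17
tcp_pos: [0.5889, -0.1074, 0.2804]
eef_rot: [0.821, 0.571, 0.003, 0.0]
force: [1.3, 0.5, -0.9]
gripper_width: 0.0851
(array([18.649, -3.613,  0.105]), array([ 0.003, -0.004, -0.011]))
```

```bash
python3 -m creep '{"xyz":[[18.6,-3.6,0],[18.6,-3.6,0],[18.6,-3.6,0],[18.6,-3.6,0],[18.6,-3.6,0]],"twist":[[0,0,0],[0,0,0],[0,0,0],[0,0,0],[0,0,0]]}';python3 -m creep '{"xyz":[[0,0,0],[0,0,0],[0,0,0]],"twist":[[0,0,0],[0,0,0],[0,0,0]]}'; python3 - <<'E'
from h import *
o=get_obs();print(o["tcp_pos"],o["joint_vel"])
M=cams.camera_model("wrist");im=cams.snapshot("wrist");cv2.imwrite("pics/w3.png",im);np.save("w3.npy",M)
for l in ["pocket","hinge","tongue","pointer_tip"]:
    for d in spotter.landmark_of("wrist",l)[:2]: print(l,d,atz(M,d["point"],.05 if l=="pocket" else .045))
E
```

```text
t: 3.58
tcp_pos: [0.6194, 0.0848, 0.2819]
eef_rot: [0.82, 0.573, 0.004, -0.001]
force: [0.6, 0.6, -0.4]
gripper_width: 0.0852
t: 3.83
tcp_pos: [0.6195, 0.0821, 0.282]
eef_rot: [0.821, 0.571, 0.003, -0.0]
force: [0.9, -0.3, 0.1]
gripper_width: 0.0852
[0.62  0.082 0.282] [ 0.028 -0.001  0.026  0.001  0.004  0.    -0.   ]
pocket {'point': [51.9, 179.9], 'conf': 0.68} [0.431 0.147 0.05 ]
hinge {'point': [279.5, 178.7], 'conf': 0.58} [0.644 0.068 0.045]
tongue {'point': [127.8, 178.6], 'conf': 0.89} [0.5   0.121 0.045]
pointer_tip {'point': [138.4, 90.0], 'conf': 0.59} [0.547 0.195 0.045]
```

View pics/w3.png

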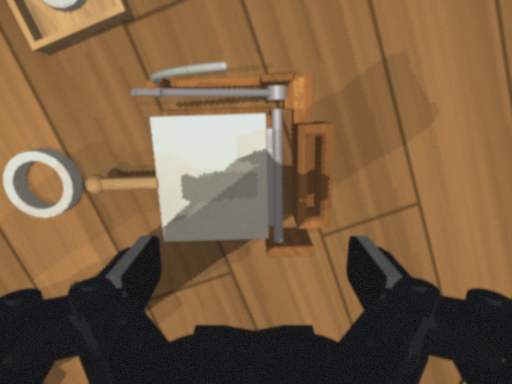

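The stand is seen from above: pocket block at about columns 296–333, rows 122–227, with the pocket centred near (315,173). The flap is at (150–270, 112–242), the tongue runs from (155,183) to the ball at (95,185), and the pointer runs along row 92 to its tip near (135,92).

```bash
python3 - <<'E'
import cv2
im=cv2.imread("pics/w3.png");cv2.imwrite("pics/w3c.png",cv2.resize(im[110:240,260:350],None,fx=4.5,fy=4.5,interpolation=cv2.INTER_CUBIC))
cv2.imwrite("pics/w3d.png",cv2.resize(im[60:260,80:290],None,fx=3,fy=3,interpolation=cv2.INTER_CUBIC)[:600])
E
```

```text
(no output)
```

View pics/w3c.png

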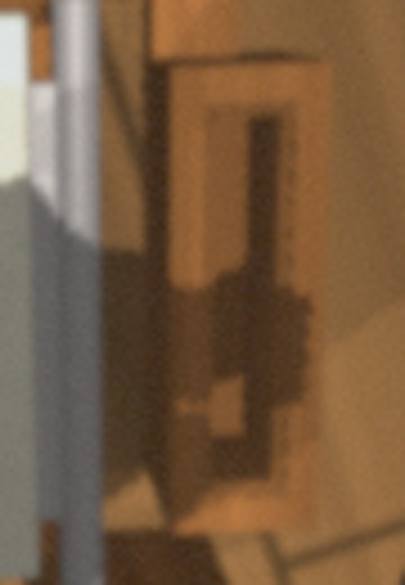

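View pics/w3d.png

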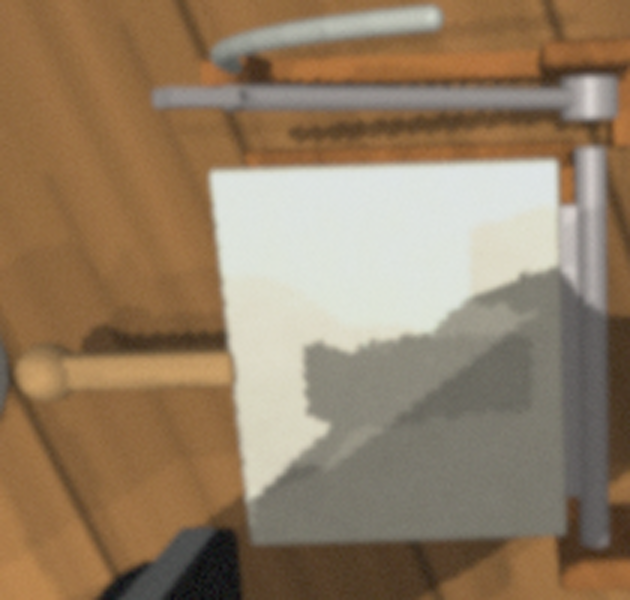

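```bash
python3 - <<'E'
from h import *
from scipy.optimize import least_squares
M=np.load("w3.npy",allow_pickle=True).item()
top,side=cams.camera_model("top"),cams.camera_model("side")
c=lambda u,v:(u/4.5+260-.4,v/4.5+110-.4)
d=lambda u,v:(u/3+80-.33,v/3+60-.33)
# stand coords origin hinge at table level projected: hinge (0,0,.045)
P=[]
for q,X in [(c(168,62),(.02,.053,.05)),(c(330,60),(.054,.053,.05)),(c(178,528),(.02,-.053,.05)),(c(320,530),(.054,-.053,.05)),
 (d(210,170),(-.122,.065,.048)),(d(252,545),(-.122,-.065,.048)),(d(45,372),(-.184,0,.045))]: P.append((M,q,X))
def loc(x,X):
    s,k=np.sin(x[2]),np.cos(x[2]);return np.array([x[0]+k*X[0]-s*X[1],x[1]+s*X[0]+k*X[1],X[2]])
def res(x):
    e=[proj(m,loc(x,X))-np.array(q) for m,q,X in P]
    a=x[3]; e.append(proj(M,loc(x,(-.13*np.cos(a),.083,.045+.13*np.sin(a))))-np.array(d(153,98)))
    return np.concatenate(e)
s=least_squares(res,[.646,.069,-.345,.7]);x=s.x
print("stand",x,"pocket",loc(x,(.037,0,.05)),"tongue",loc(x,(-.155,0,.045)));print(s.fun.reshape(-1,2))
tip=loc(x,(-.13*np.cos(x[3]),.083,.045+.13*np.sin(x[3])))
im=cv2.imread("pics/top0.png");im2=cv2.imread("pics/side0.png")
for m,I,n in [(top,im,"top"),(side,im2,"side")]:
    I=cv2.resize(I,None,fx=4,fy=4,interpolation=cv2.INTER_CUBIC)
    for X in [(.02,.053,.05),(.054,.053,.05),(.02,-.053,.05),(.054,-.053,.05),(-.122,.065,.048),(-.122,-.065,.048),(-.184,0,.045),(-.13*np.cos(x[3]),.083,.045+.13*np.sin(x[3])),(0,.083,.045)]:
        p=proj(m,loc(x,X))*4+1.5;cv2.circle(I,tuple(int(v) for v in p),3,(0,255,0),1)
    # panel
    q=proj(m,loc(x,(0,0,.045)))*4; u,v=int(q[0]),int(q[1])
    cv2.imwrite(f"pics/f_{n}.png",I[v-250:v+330,u-330:u+330])
print("rank tip",tip)
np.save("stand.npy",x)
E
```

```text
stand [ 0.642  0.07  -0.322  0.511] pocket [0.677 0.058 0.05 ] tongue [0.495 0.119 0.045]
[[ 0.987  0.223]
 [ 0.67  -0.563]
 [-1.545  0.479]
 [-0.414 -1.043]
 [-1.221 -0.561]
 [-0.468  0.365]
 [ 1.497 -0.223]
 [ 0.294  0.924]]
rank tip [0.561 0.185 0.109]
```

View pics/f_top.png

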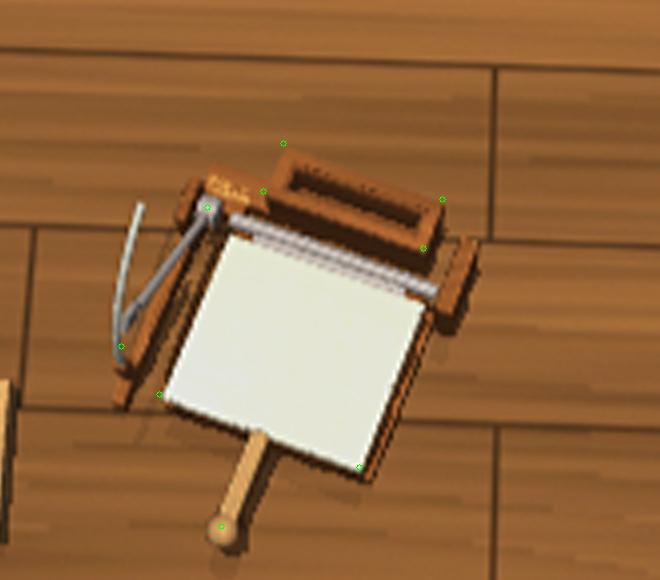

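View pics/f_side.png

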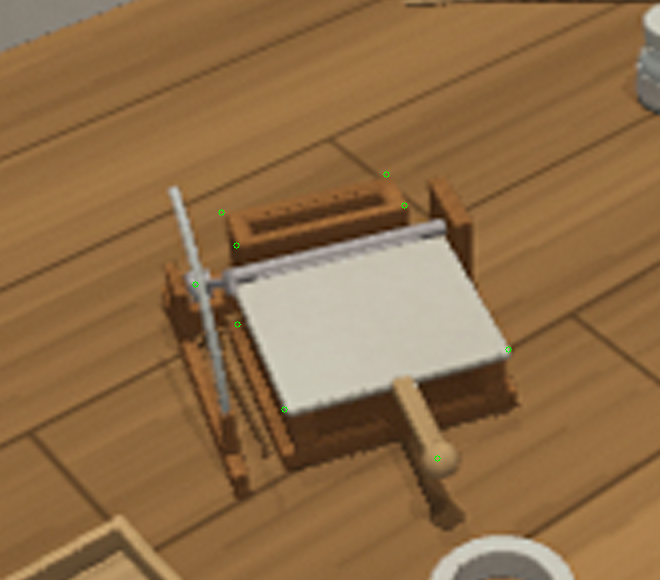

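```bash
cat > fit.py <<'E'
from h import *
from scipy.optimize import least_squares
M=np.load("w3.npy",allow_pickle=True).item()
top,side=cams.camera_model("top"),cams.camera_model("side")
x0=np.array([.642,.07,-.322,.511])
def loc(x,X):
    s,k=np.sin(x[2]),np.cos(x[2]);return np.array([x[0]+k*X[0]-s*X[1],x[1]+s*X[0]+k*X[1],X[2]])
K=dict(FL=(.02,.053,.05),BL=(.054,.053,.05),FR=(.02,-.053,.05),BR=(.054,-.053,.05),fl=(-.122,.065,.048),fr=(-.122,-.065,.048),ball=(-.184,0,.045))
xs=np.load("stand.npy")
def crop(m):
    q=proj(m,loc(xs,(0,0,.045)))*4;return int(q[0])-330,int(q[1])-250
P=[]
c=lambda u,v:(u/4.5+260-.4,v/4.5+110-.4)
d=lambda u,v:(u/3+80-.33,v/3+60-.33)
for k,q in dict(FL=c(168,62),BL=c(330,60),FR=c(178,528),BR=c(320,530),fl=d(210,170),fr=d(252,545),ball=d(45,372)).items(): P.append((0,M,q,k))
for i,m,D in [(1,top,dict(BL=(288,150),FL=(269,199),BR=(443,203),FR=(428,250),fl=(163,401),fr=(362,474),ball=(222,529))),
   (2,side,dict(BL=(228,216),FL=(240,250),BR=(395,183),FR=(408,218),fl=(286,414),fr=(507,354),ball=(440,458)))]:
    ou,ov=crop(m)
    for k,(u,v) in D.items(): P.append((i,m,((u+ou-1.5)/4,(v+ov-1.5)/4),k))
def res(x):
    return np.concatenate([proj(m,loc(x,K[k]))+x[3+2*i:5+2*i]-np.array(q) for i,m,q,k in P]+[x[3:]*.3])
if __name__=="__main__":
    s=least_squares(res,np.r_[.642,.07,-.34,np.zeros(6)],loss="soft_l1",f_scale=.7);x=s.x
    print(x,"pocket",loc(x,(.037,0,.05)),"tongue",loc(x,(-.155,0,.045)))
    for (i,m,q,k),e in zip(P,s.fun.reshape(-1,2)): print(i,k,e)
    np.save("stand2.npy",x)
    for n,m in [("top",top),("side",side)]:
        I=cv2.imread(f"pics/{n}0.png");I=cv2.resize(I,None,fx=6,fy=6,interpolation=cv2.INTER_CUBIC)
        i=1 if n=="top" else 2
        for a in np.arange(.4,1.0,.1):
            p=(proj(m,loc(x,(-.13*np.cos(a),.083,.045+.13*np.sin(a))))+x[3+2*i:5+2*i])*6+2.5;cv2.circle(I,tuple(int(v) for v in p),3,(0,255,0),1)
        p=proj(m,loc(x,(-.06,.08,.09)))*6;u,v=int(p[0]),int(p[1]);cv2.imwrite(f"pics/p_{n}.png",I[v-200:v+200,u-180:u+180])
    a,b=[cv2.imread(f"pics/p_{n}.png") for n in("top","side")];cv2.imwrite("pics/p.png",cv2.hconcat([a,b]))
E
python3 fit.py
```

```text
[ 0.642  0.069 -0.323  0.184 -0.639  0.452  1.074  0.51   1.246] pocket [0.677 0.057 0.05 ] tongue [0.495 0.118 0.045]
0 FL [1.167 0.562]
0 BL [ 0.821 -0.186]
0 FR [-1.466  0.664]
0 BR [-0.36  -0.826]
0 fl [-0.928 -0.367]
0 fr [-0.317  0.403]
0 ball [ 1.742 -0.181]
1 BL [-0.358 -0.45 ]
1 FL [-0.593 -0.599]
1 BR [0.623 0.42 ]
1 FR [-0.405  0.938]
1 fl [-0.053 -0.445]
1 fr [ 0.181 -0.305]
1 ball [0.698 0.659]
2 BL [-0.808  0.335]
2 FL [-0.112  0.106]
2 BR [-1.137 -0.959]
2 FR [ 0.079 -1.88 ]
2 fl [0.442 0.025]
2 fr [1.211 0.075]
2 ball [0.134 1.298]
```

View pics/p.png

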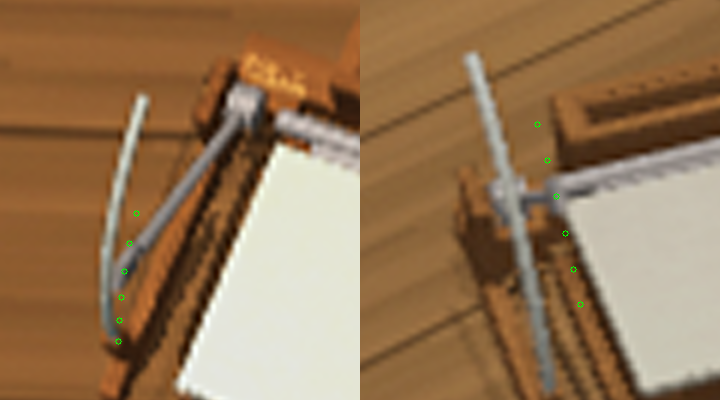

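```bash
python3 - <<'E'
from h import *
print(delta([0.677,0.058,0.21],1.24))
E
```

```text
(array([-0.329,  6.203,  7.203]), array([ 0.003, -0.007, -0.025]))
```

```bash
python3 -m creep '{"xyz":[[-0.2,3,3.5],[-0.3,6.2,7.2],[-0.3,6.2,7.2],[-0.3,6.2,7.2],[-0.3,6.2,7.2]],"twist":[[0,0,-0.02],[0,0,-0.02],[0,0,-0.02],[0,0,-0.02],[0,0,-0.02]]}'; python3 - <<'E'
from h import *
o=get_obs();print(o["tcp_pos"],o["joint_vel"])
M=cams.camera_model("wrist");im=cams.snapshot("wrist");cv2.imwrite("pics/w4.png",im);np.save("w4.npy",M)
print(o["eef_rot"],M["cam_to_world"])
for l in ["pocket","hinge","pointer_tip"]:
    for d in spotter.landmark_of("wrist",l)[:2]: print(l,d,atz(M,d["point"],.05 if l=="pocket" else .045))
E
```

```text
t: 4.5
tcp_pos: [0.6766, 0.0577, 0.2094]
eef_rot: [0.816, 0.579, 0.003, -0.002]
force: [0.1, 0.3, 1.1]
gripper_width: 0.0858
[0.677 0.058 0.209] [-0.016 -0.051 -0.035 -0.018 -0.008 -0.     0.   ]
[ 0.816  0.579  0.003 -0.002] [[ 0.944 -0.32  -0.084  0.699]
 [-0.331 -0.912 -0.242  0.12 ]
 [ 0.001  0.256 -0.967  0.28 ]
 [ 0.     0.     0.     1.   ]]
pocket {'point': [253.3, 194.8], 'conf': 0.62} [0.677 0.058 0.05 ]
hinge {'point': [205.2, 192.1], 'conf': 0.96} [0.642 0.071 0.045]
```

View pics/w4.png

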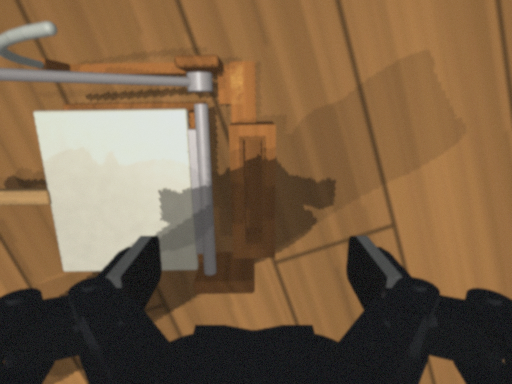

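The spotter puts the pocket at (253,195), which is where the fit has it. The block's corners are about (230,123), (275,122), (272,258) and (233,257).

```bash
python3 - <<'E'
from h import *
im=cv2.imread("pics/w4.png");cv2.imwrite("pics/w4c.png",cv2.resize(im[105:275,180:310],None,fx=3.5,fy=3.5,interpolation=cv2.INTER_CUBIC))
E
```

```text
(no output)
```

View pics/w4c.png

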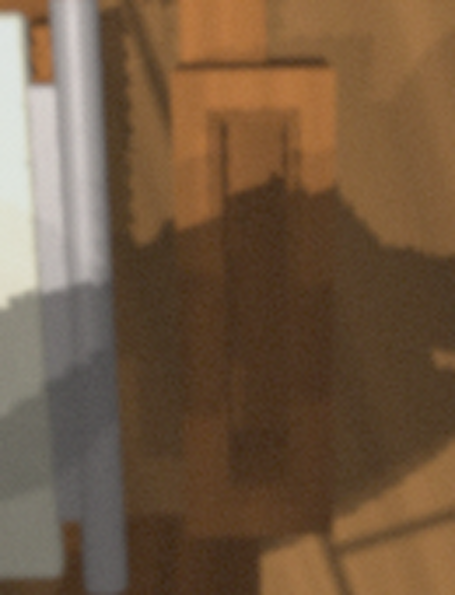

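```bash
python3 - <<'E'
from h import *
M=np.load("w4.npy",allow_pickle=True).item()
f=lambda u,v,z:atz(M,(u/3.5+180-.36,v/3.5+105-.36),z)
a,b,c,d=f(172,66,.05),f(334,64,.05),f(330,532,.05),f(188,535,.05)
print(a,b,c,d,(a+b+c+d)/4,np.linalg.norm(a-b),np.linalg.norm(c-d),np.linalg.norm(a-d))
m=(a+b-c-d);print("yaw y",np.arctan2(m[1],m[0]), "rod edges")
# chamfer right/left edges
e,g=f(208,108,.05),f(297,106,.05);print((e+g)/2,np.linalg.norm(e-g))
# hinge rod axis
h1,h2=f(75,20,.045),f(106,580,.045);k=h1-h2;print("rod",h1,h2,np.arctan2(k[1],k[0]))
# pointer tri
Mw=np.load("w3.npy",allow_pickle=True).item();top=cams.camera_model("top")
o=get_obs();print(delta([0.562,-0.316,0.20],1.636))
x=np.load("stand2.npy");from fit import loc
p=proj(top,loc(x,(-.06,.08,.09)))*6;u0,v0=int(p[0])-180,int(p[1])-200
t=((118+u0-2.5)/6-.45,(284+v0-2.5)/6-1.07)
X,e=tri([ray(Mw,(153/3+80-.33,98/3+60-.33)),ray(top,t)]);print("tip",X,e,np.arcsin((X[2]-.045)/.13))
E
```

```text
[0.678 0.115 0.05 ] [0.71  0.104 0.05 ] [0.676 0.003 0.05 ] [0.644 0.014 0.05 ] [0.677 0.059 0.05 ] 0.03349470222765278 0.03291322038642908 0.10659405089105978
yaw y 1.2451455154264714 rod edges
[0.691 0.101 0.05 ] 0.018584473875997258
rod [0.662 0.13  0.045] [0.621 0.007 0.045] 1.2473720101180468
(array([-39.289,   1.417,   0.918]), array([ 0.008, -0.008, -0.399]))
tip [0.568 0.181 0.131] [np.float64(0.11727663682941795), np.float64(0.11727663682939088)] 0.7189805745593376
```

```bash
python3 -m creep '{"xyz":[[-39.3,1.4,0.9],[-39.3,1.4,0.9],[-39.3,1.4,0.9],[-39.3,1.4,0.9],[-39.3,1.4,0.9]],"twist":[[0.008,-0.008,-0.4],[0.008,-0.008,-0.4],[0.008,-0.008,-0.4],[0.008,-0.008,-0.4],[0.008,-0.008,-0.4]]}'; python3 - <<'E'
from h import *
print(delta([0.562,-0.316,0.20],1.636))
E
```

```text
t: 5.12
tcp_pos: [0.6153, -0.1416, 0.2068]
eef_rot: [0.682, 0.731, 0.001, 0.001]
force: [0.4, 0.2, 0.6]
gripper_width: 0.0856
(array([-17.032,  -6.524,   0.68 ]), array([0.003, 0.001, 0.004]))
```

```bash
python3 -m creep '{"xyz":[[-17,-6.5,0.7],[-17,-6.5,0.7],[-17,-6.5,0.7],[-17,-6.5,0.7],[-17,-6.5,0.7]],"twist":[[0,0,0],[0,0,0],[0,0,0],[0,0,0],[0,0,0]]}'; python3 - <<'E'
from h import *
print(delta([0.562,-0.316,0.14],1.636))
M=cams.camera_model("wrist");im=cams.snapshot("wrist");cv2.imwrite("pics/w5.png",im);np.save("w5.npy",M)
E
```

```text
t: 5.53
tcp_pos: [0.5586, -0.3244, 0.2015]
eef_rot: [0.686, 0.728, -0.002, 0.004]
force: [-0.7, -2.1, 0.1]
gripper_width: 0.085
(array([0.877, 0.375, 6.144]), array([ 0.002,  0.009, -0.005]))
```

View pics/w5.png

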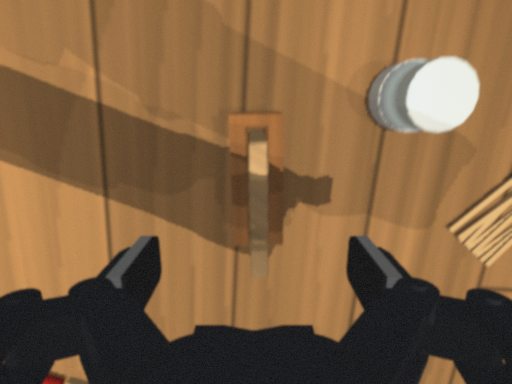

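The panel lies centred between the jaws, its top edge running from (257,127) to (261,277). I'm descending.

```bash
python3 - <<'E'
from h import *
M=np.load("w5.npy",allow_pickle=True).item()
a,b=atz(M,(257,129),.108),atz(M,(260.3,276),.108);print(a,b,(a+b)/2,np.linalg.norm(a-b))
E
python3 -m creep '{"xyz":[[0.9,0.4,3],[0.9,0.4,6.1],[0.9,0.4,6.1],[0.9,0.4,6.1],[0.9,0.4,6.1]],"twist":[[0,0.009,0],[0,0.009,0],[0,0.009,0],[0,0.009,0],[0,0.009,0]]}'; python3 - <<'E'
from h import *
print(delta([0.562,-0.316,0.14],1.636))
E
```

```text
[ 0.558 -0.271  0.108] [ 0.565 -0.356  0.108] [ 0.562 -0.314  0.108] 0.08562742052957259
t: 6.0
tcp_pos: [0.5629, -0.3171, 0.1425]
eef_rot: [0.686, 0.727, 0.001, 0.002]
force: [-0.3, -1.0, 0.1]
gripper_width: 0.0853
(array([ 0.119, -0.08 ,  0.247]), array([ 0.005,  0.002, -0.007]))
```

```bash
python3 -m creep '{"xyz":[[0.1,-0.1,0.2],[0.1,-0.1,0.2],[0.1,-0.1,0.2],[0.1,-0.1,0.2],[0.1,-0.1,0.2]],"twist":[[0,0,0],[0,0,0],[0,0,0],[0,0,0],[0,0,0]]}' -1 40; python3 -m creep '{"xyz":[[0,0,0],[0,0,0],[0,0,0]],"twist":[[0,0,0],[0,0,0],[0,0,0]]}'
```

```text
t: 6.42
tcp_pos: [0.562, -0.3163, 0.141]
eef_rot: [0.686, 0.727, 0.001, 0.003]
force: [-0.5, -1.4, 0.1]
gripper_width: 0.0253
t: 6.67
tcp_pos: [0.562, -0.3164, 0.1412]
eef_rot: [0.686, 0.727, 0.001, 0.003]
force: [0.1, -0.6, 1.3]
gripper_width: 0.0092
```

```bash
python3 -m creep '{"xyz":[[0,0,-3],[0,0,-6],[0,0,-9],[0,0,-12],[0,0,-12]],"twist":[[0,0,0],[0,0,0],[0,0,0],[0,0,0],[0,0,0]]}'; python3 - <<'E'
from h import *
o=get_obs();print(o["gripper_width"],delta([0.677,0.059,0.24],1.246))
im=cams.snapshot("side");cv2.imwrite("pics/s6.png",im[60:330,120:420])
im=cams.snapshot("wrist");cv2.imwrite("pics/w6.png",im)
E
```

```text
t: 7.08
tcp_pos: [0.5644, -0.317, 0.2687]
eef_rot: [0.686, 0.727, 0.003, 0.009]
force: [2.1, -0.5, 1.0]
gripper_width: 0.0093
0.009291848872715697 (array([36.915, 13.364,  2.752]), array([0.018, 0.006, 0.383]))
```

View pics/s6.png

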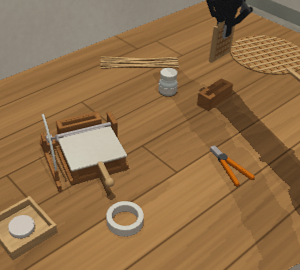

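View pics/w6.png

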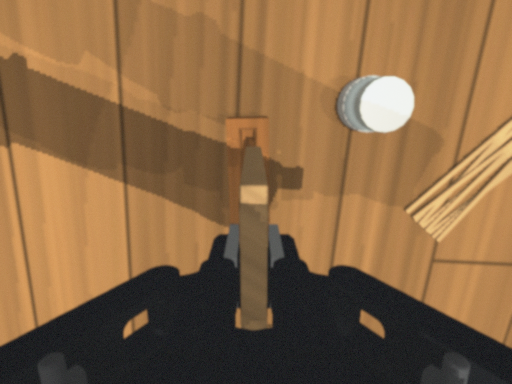

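The panel is lifted clear and held upright, with its top edge along column 254, rows 190–325. Next I'm moving to above the pocket.

```bash
python3 -m creep '{"xyz":[[36.9,13.4,1],[36.9,13.4,1],[36.9,13.4,1],[36.9,13.4,1],[36.9,13.4,1]],"twist":[[0.018,0.006,0.383],[0.018,0.006,0.383],[0.018,0.006,0.383],[0.018,0.006,0.383],[0.018,0.006,0.383]]}'; python3 - <<'E'
from h import *
print(delta([0.677,0.059,0.22],1.246))
E
```

```text
t: 7.6
tcp_pos: [0.6204, -0.1149, 0.2537]
eef_rot: [0.812, 0.583, -0.004, -0.006]
force: [0.2, 0.3, -1.3]
gripper_width: 0.0095
(array([18.281, -0.161,  3.372]), array([-0.014, -0.   , -0.001]))
```

```bash
python3 -m creep '{"xyz":[[18.3,-0.2,3.4],[18.3,-0.2,3.4],[18.3,-0.2,3.4],[18.3,-0.2,3.4],[18.3,-0.2,3.4]],"twist":[[-0.014,0,0],[-0.014,0,0],[-0.014,0,0],[-0.014,0,0],[-0.014,0,0]]}';python3 -m creep '{"xyz":[[0,0,0],[0,0,0],[0,0,0]],"twist":[[0,0,0],[0,0,0],[0,0,0]]}'; python3 - <<'E'
from h import *
print(delta([0.677,0.059,0.22],1.246))
o,p,Rm=tool()
M=cams.camera_model("wrist");im=cams.snapshot("wrist");cv2.imwrite("pics/w7.png",im);np.save("w7.npy",M);np.save("w7t.npy",np.r_[p,o["eef_rot"]])
E
```

```text
t: 8.02
tcp_pos: [0.6751, 0.0671, 0.2156]
eef_rot: [0.81, 0.586, -0.001, -0.004]
force: [0.3, 1.6, -1.8]
gripper_width: 0.0095
t: 8.27
tcp_pos: [0.6741, 0.0658, 0.2134]
eef_rot: [0.81, 0.586, -0.003, -0.004]
force: [0.8, -1.0, -1.3]
gripper_width: 0.0094
(array([-0.554,  0.483, -0.669]), array([-0.011,  0.001,  0.006]))
```

View pics/w7.png

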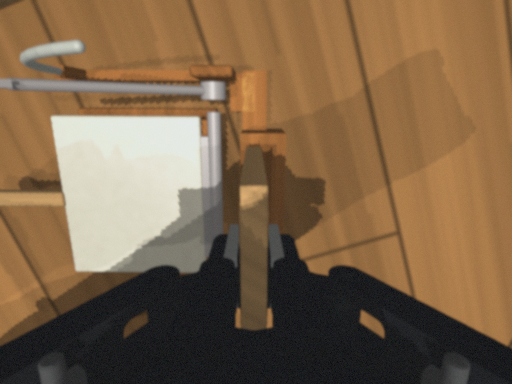

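```bash
python3 - <<'E'
from h import *
M=np.load("w7.npy",allow_pickle=True).item();t=np.load("w7t.npy");p=t[:3];Rm=R.from_quat(t[3:])
C=M["cam_to_world"];Rc=Rm.inv().as_matrix()@C[:3,:3];oc=Rm.inv().apply(C[:3,3]-p)
def at(px,z):
    d=Rc@np.array([(px[0]-M["cx"])/M["fx"],(px[1]-M["cy"])/M["fy"],1]);return oc+d*(z-oc[2])/d[2]
for px,z in [((253.5,186),.033),((254.5,328),.033),((254,147),.133)]: print(px,at(px,z))
cv2.imwrite("pics/w7c.png",cv2.resize(cv2.imread("pics/w7.png")[125:340,215:295],None,fx=2.7,fy=2.7,interpolation=cv2.INTER_CUBIC))
E
```

```text
(253.5, 186) [0.04  0.    0.033]
(254.5, 328) [-0.017  0.001  0.033]
(254, 147) [0.04  0.001 0.133]
```

View pics/w7c.png

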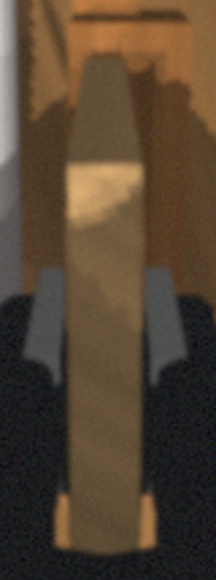

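```bash
python3 - <<'E'
from h import *
print(delta([0.677,0.059,0.190],1.246))
E
python3 -m creep '{"xyz":[[-0.6,0.5,0.5],[-0.6,0.5,2.2],[-0.6,0.5,2.2],[-0.6,0.5,2.2],[-0.6,0.5,2.2]],"twist":[[-0.011,0,0.006],[-0.011,0,0.006],[-0.011,0,0.006],[-0.011,0,0.006],[-0.011,0,0.006]]}'; python3 - <<'E'
from h import *
print(delta([0.677,0.059,0.145],1.246),get_obs()["joint_vel"])
im=cams.snapshot("side");cv2.imwrite("pics/s8.png",cv2.resize(im[110:280,120:290],None,fx=3.5,fy=3.5))
E
```

```text
(array([-0.418,  0.408,  2.421]), array([-0.009,  0.001,  0.004]))
t: 8.73
tcp_pos: [0.6775, 0.0555, 0.1927]
eef_rot: [0.813, 0.582, 0.0, 0.001]
force: [0.6, 0.2, -1.1]
gripper_width: 0.0097
(array([ 0.315, -0.17 ,  4.77 ]), array([ 0.002,  0.001, -0.004])) [-0.013 -0.009 -0.015 -0.018 -0.001 -0.002  0.001]
```

View pics/s8.png

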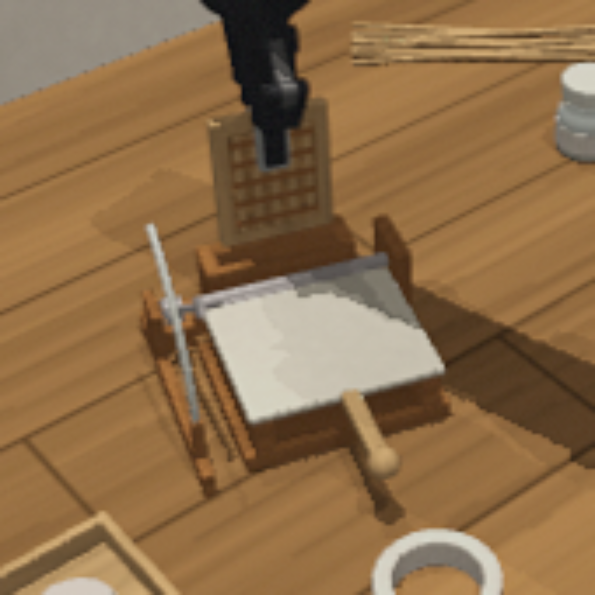

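The panel hangs upright just above the pocket block, aligned with it. I'm lowering it in stages.

```bash
python3 -m creep '{"xyz":[[0.25,-0.15,0],[0.25,-0.15,0.5],[0.25,-0.15,1],[0.25,-0.15,1.5],[0.25,-0.15,1.7]],"twist":[[0,0,0],[0,0,0],[0,0,0],[0,0,0],[0,0,0]]}'; python3 - <<'E'
from h import *
print(delta([0.677,0.059,0.145],1.246))
E
```

```text
t: 9.2
tcp_pos: [0.6769, 0.0589, 0.1753]
eef_rot: [0.813, 0.582, 0.0, 0.001]
force: [-0.7, 0.3, -1.4]
gripper_width: 0.0096
(array([0.012, 0.005, 3.026]), array([ 0.002,  0.001, -0.003]))
```

```bash
python3 -m creep '{"xyz":[[0,0,0.7],[0,0,1.4],[0,0,2.1],[0,0,2.6],[0,0,2.6]],"twist":[[0,0,0],[0,0,0],[0,0,0],[0,0,0],[0,0,0]]}'; python3 - <<'E'
from h import *
print(delta([0.677,0.059,0.145],1.246))
E
```

```text
t: 9.62
tcp_pos: [0.6766, 0.0588, 0.1503]
eef_rot: [0.813, 0.582, 0.0, 0.001]
force: [-3.2, -1.2, 6.9]
gripper_width: 0.0095
(array([0.028, 0.032, 0.531]), array([ 0.002,  0.001, -0.003]))
```

```bash
python3 -m creep '{"xyz":[[0,0,0.3],[0,0,0.6],[0,0,0.6],[0,0,0.6]],"twist":[[0,0,0],[0,0,0],[0,0,0],[0,0,0]]}'; python3 - <<'E'
from h import *
o,p,Rm=tool()
im=cams.snapshot("side");cv2.imwrite("pics/s9.png",cv2.resize(im[110:280,120:290],None,fx=3.5,fy=3.5))
M=cams.camera_model("wrist");im=cams.snapshot("wrist");cv2.imwrite("pics/w9.png",im)
C=M["cam_to_world"];Rc=Rm.inv().as_matrix()@C[:3,:3];oc=Rm.inv().apply(C[:3,3]-p)
for z in [.023,.028,.033]:
    c=Rc.T@(np.array([.04,0,z])-oc);print(z,M["fx"]*c[0]/c[2]+M["cx"],M["fy"]*c[1]/c[2]+M["cy"])
cv2.imwrite("pics/w9c.png",cv2.resize(im[125:340,215:295],None,fx=2.7,fy=2.7,interpolation=cv2.INTER_CUBIC))
E
```

```text
t: 9.95
tcp_pos: [0.6768, 0.0587, 0.1496]
eef_rot: [0.813, 0.582, 0.001, 0.002]
force: [-7.1, -3.6, 20.5]
gripper_width: 0.0093
0.023 252.05212901190703 193.92602196410235
0.028 252.11514998720347 189.64666833140222
0.033 252.17246128176444 185.75502280512325
```

View pics/s9.png

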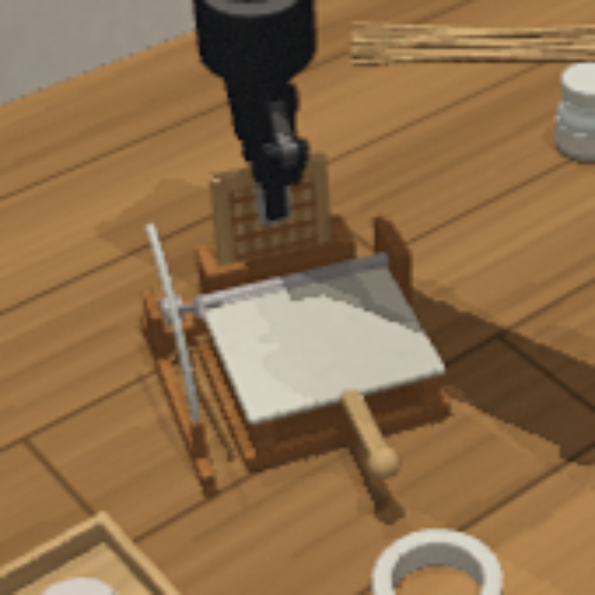

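View pics/w9c.png

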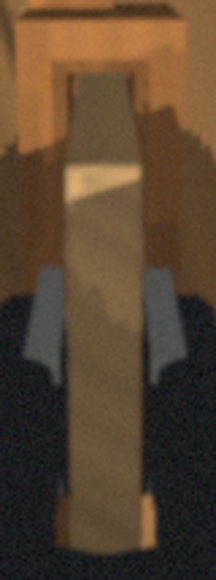

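```bash
python3 - <<'E'
from h import *
side=cams.camera_model("side")
s,k=np.sin(-.325),np.cos(-.325)
L=lambda X,Y,z:np.array([.677+k*X-s*Y,.059+s*X+k*Y,z])
o=get_obs();print(o["force"],o["tcp_pos"],o["effort"])
for z in (.112,.117):
  for Y in (.04,-.04): 
    for X in(-.005,.005): print(z,Y,X,(proj(side,L(X,Y,z))-[120,110])*3.5+1.2)
for X,Y in [(-.017,.053),(.017,.053),(.017,-.053),(-.017,-.053)]: print("block",X,Y,(proj(side,L(X,Y,.05))-[120,110])*3.5+1.2)
E
```

```text
[-8.187 -3.287 20.127] [0.677 0.059 0.15 ] [ -1.217 -40.449  -4.176 -18.082   0.306  -3.023  -0.258]
0.112 0.04 -0.005 [209.829 188.426]
0.112 0.04 0.005 [205.878 180.118]
0.112 -0.04 -0.005 [324.912 163.298]
0.112 -0.04 0.005 [320.313 155.335]
0.117 0.04 -0.005 [209.162 182.324]
0.117 0.04 0.005 [205.203 174.032]
0.117 -0.04 -0.005 [324.594 157.26 ]
0.117 -0.04 0.005 [319.983 149.314]
block -0.017 0.053 [203.878 275.87 ]
block 0.017 0.053 [191.096 246.86 ]
block 0.017 -0.053 [336.331 213.618]
block -0.017 -0.053 [351.824 241.09 ]
```

```bash
python3 - <<'E'
from h import *
im=cams.snapshot("side");cv2.imwrite("pics/s10.png",im)
side=cams.camera_model("side")
s,k=np.sin(-.325),np.cos(-.325)
L=lambda X,Y,z:np.array([.677+k*X-s*Y,.059+s*X+k*Y,z])
I=cv2.resize(im[145:200,165:235],None,fx=10,fy=10,interpolation=cv2.INTER_CUBIC)
f=lambda X:tuple(int(v) for v in ((proj(side,X)-[165,145])*10+4.5))
for z,c in ((.112,(0,255,0)),(.117,(0,0,255))):
    cv2.polylines(I,[np.array([f(L(x,y,z)) for x,y in [(-.005,.04),(.005,.04),(.005,-.04),(-.005,-.04)]])],True,c,1)
cv2.polylines(I,[np.array([f(L(x,y,.05)) for x,y in [(-.017,.053),(.017,.053),(.017,-.053),(-.017,-.053)]])],True,(255,0,0),1)
cv2.imwrite("pics/s10c.png",I)
E
```

```text
(no output)
```

View pics/s10c.png

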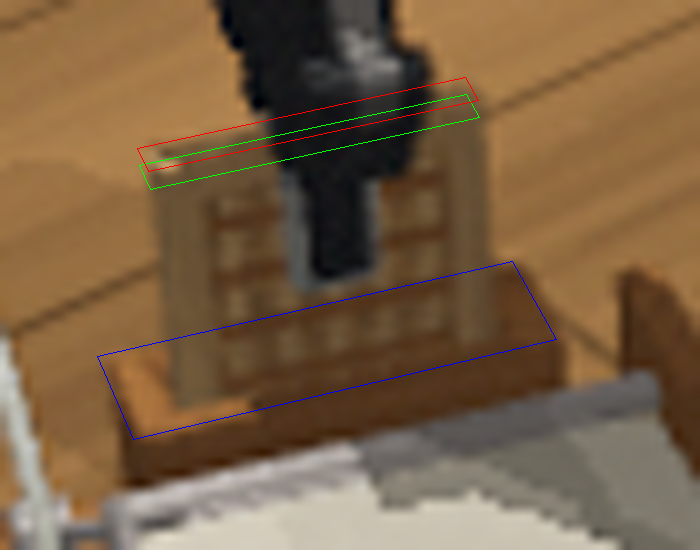

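```bash
python3 - <<'E'
import cv2
im=cv2.imread("pics/s10.png");I=cv2.resize(im[148:195,168:226],None,fx=12,fy=12,interpolation=cv2.INTER_LANCZOS4)
cv2.imwrite("pics/s10d.png",cv2.convertScaleAbs(I,alpha=1.6,beta=-20))
E
python3 -c "
from cell import get_obs;o=get_obs();print(o['wrist_torque'],o['force'])"
```

```text
[-0.08654535  1.90799125  0.24795216] [-8.3589509  -2.8300257  20.56391752]
```

View pics/s10d.png

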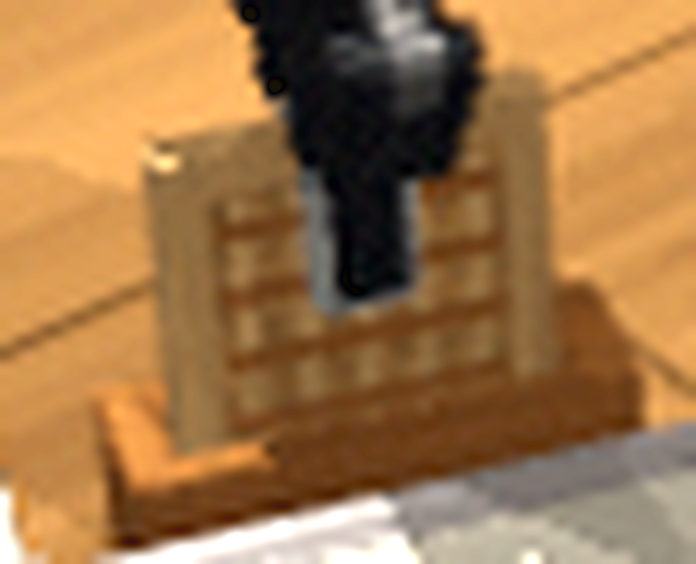

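View pics/w9.png

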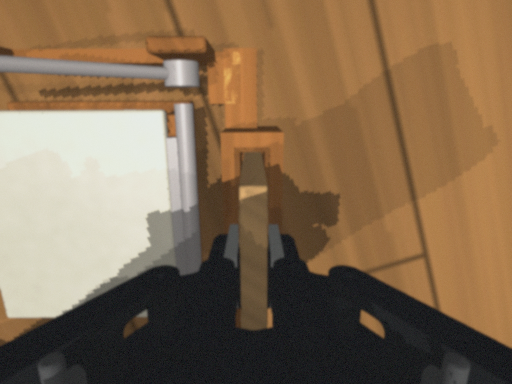

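```bash
python3 - <<'E'
from h import *
M=np.load("w7.npy",allow_pickle=True).item();t=np.load("w7t.npy");p=t[:3];Rm=R.from_quat(t[3:])
C=M["cam_to_world"];Rc=Rm.inv().as_matrix()@C[:3,:3];oc=Rm.inv().apply(C[:3,3]-p)
def pr(X):
    c=Rc.T@(np.array(X)-oc);return M["fx"]*c[0]/c[2]+M["cx"],M["fy"]*c[1]/c[2]+M["cy"],c[2]
for z,x in [(.033,.040),(.037,.0425),(.029,.0375),(.033,.042),(.037,.04)]: 
    a,b=pr((x,-.005,z)),pr((x,.005,z));c,d=pr((x,-.005,z+.1)),pr((x,.005,z+.1))
    print(z,x,np.array([a[1],b[0]-a[0],c[1],d[0]-c[0]]))
E
```

```text
0.033 0.04 [185.857  29.233 146.817  15.333]
0.037 0.0425 [176.105  28.379 142.237  15.095]
0.029 0.0375 [196.213  30.141 151.544  15.58 ]
0.033 0.042 [180.175  29.378 143.742  15.373]
0.037 0.04 [182.984  28.21  146.013  15.047]
```

```bash
python3 -m creep '{"xyz":[[-0.1,-0.1,-0.4],[-0.1,-0.1,-0.4],[-0.1,-0.1,0],[-0.1,-0.1,0.4],[-0.1,-0.1,0.4]],"twist":[[0,0,0],[0,0,0],[0,0,0],[0,0,0],[0,0,0]]}'; python3 - <<'E'
from h import *
print(delta([0.677,0.059,0.145],1.246))
E
```

```text
t: 10.52
tcp_pos: [0.6764, 0.0574, 0.1454]
eef_rot: [0.813, 0.582, 0.001, 0.003]
force: [0.5, 0.1, 4.9]
gripper_width: 0.01
(array([0.176, 0.006, 0.036]), array([ 0.006,  0.001, -0.004]))
```

It had been snagging. It has now gone down to z=0.1454, which matches the expected home height of 0.145. I'll push a little further to confirm the floor.

```bash
python3 -m creep '{"xyz":[[0,0,0.2],[0,0,0.4],[0,0,0.4],[0,0,0.4]],"twist":[[0,0,0],[0,0,0],[0,0,0],[0,0,0]]}'; python3 - <<'E'
from h import *
im=cams.snapshot("side")
I=cv2.resize(im[148:195,168:226],None,fx=12,fy=12,interpolation=cv2.INTER_LANCZOS4)
cv2.imwrite("pics/s11d.png",cv2.convertScaleAbs(I,alpha=1.6,beta=-20))
E
```

```text
t: 10.85
tcp_pos: [0.6768, 0.0578, 0.1451]
eef_rot: [0.813, 0.582, 0.002, 0.003]
force: [-5.0, -0.2, 18.9]
gripper_width: 0.0095
```

View pics/s11d.png

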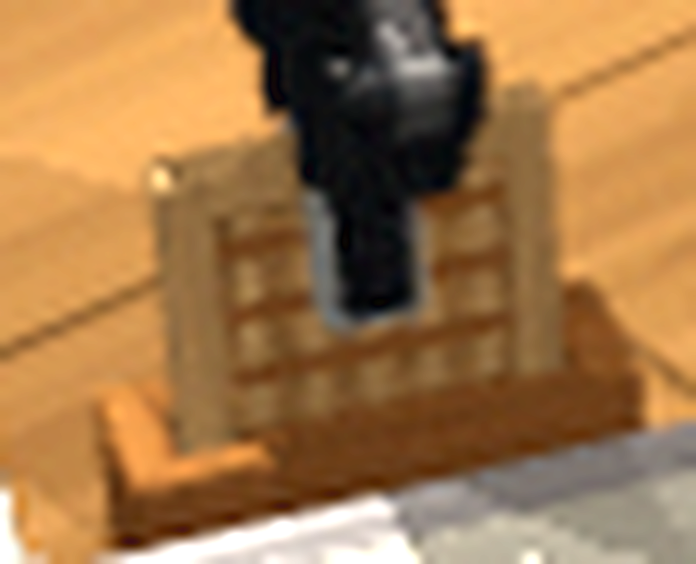

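The panel is home: its top is about 4 mm lower than before and it stopped hard at z=0.145. Now I release it.

```bash
python3 -m creep '{"xyz":[[0,0,0],[0,0,0],[0,0,0],[0,0,0],[0,0,0]],"twist":[[0,0,0],[0,0,0],[0,0,0],[0,0,0],[0,0,0]]}' 0.3;python3 -m creep '{"xyz":[[0,0,0],[0,0,-2],[0,0,-5],[0,0,-9],[0,0,-13]],"twist":[[0,0,0],[0,0,0],[0,0,0],[0,0,0],[0,0,0]]}'; python3 - <<'E'
from h import *
im=cams.snapshot("side");cv2.imwrite("pics/s12.png",cv2.resize(im[110:280,120:290],None,fx=3.5,fy=3.5))
im=cams.snapshot("wrist");cv2.imwrite("pics/w12.png",im)
E
```

```text
t: 11.32
tcp_pos: [0.6763, 0.0577, 0.1437]
eef_rot: [0.813, 0.582, 0.001, 0.003]
force: [-0.4, 0.6, -0.2]
gripper_width: 0.055
t: 11.73
tcp_pos: [0.6748, 0.0579, 0.2734]
eef_rot: [0.813, 0.582, -0.001, 0.002]
force: [1.8, -0.5, 0.9]
gripper_width: 0.0554
```

View pics/s12.png

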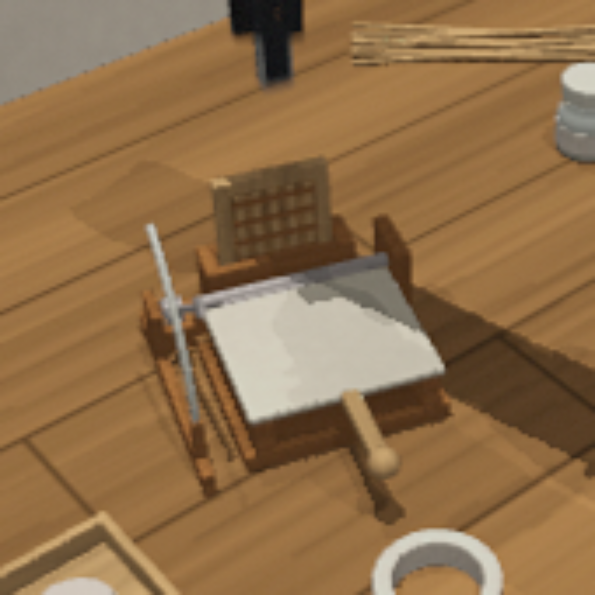

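View pics/w12.png

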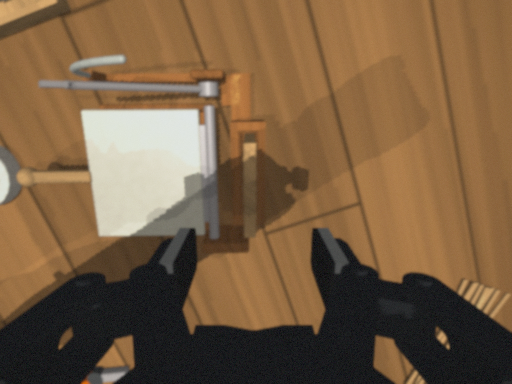

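The panel stands home and released, and the flap is down. Next I move over the tongue with the tool turned a quarter, so the camera is on the robot's side looking at the flap and the pointer.

```bash
python3 - <<'E'
from h import *
o=get_obs();print(o["qpos"]);print(delta([0.495,0.119,0.25],2.816))
E
```

```text
[ 0.092  0.617 -0.372  1.135  0.22   1.406 -0.578]
(array([ -0.311, -19.41 ,   2.877]), array([ 0.021,  0.011, -1.574]))
```

```bash
python3 -m creep '{"xyz":[[0,-6,0],[0,-12,0],[0,-19.4,2],[0,-19.4,2],[0,-19.4,2]],"twist":[[0,0,-1.57],[0,0,-1.57],[0,0,-1.57],[0,0,-1.57],[0,0,-1.57]]}';  python3 - <<'E'
from h import *
print(delta([0.495,0.119,0.25],2.816))
E
```

```text
t: 12.25
tcp_pos: [0.4914, 0.1238, 0.2577]
eef_rot: [0.591, 0.807, 0.0, 0.005]
force: [-0.3, 0.2, -0.3]
gripper_width: 0.0553
(array([-0.562,  0.19 ,  0.776]), array([ 0.002,  0.011, -0.939]))
```

```bash
python3 -m creep '{"xyz":[[-0.6,0.2,0.8],[-0.6,0.2,0.8],[-0.6,0.2,0.8],[-0.6,0.2,0.8],[-0.6,0.2,0.8]],"twist":[[0,0.01,-0.94],[0,0.01,-0.94],[0,0.01,-0.94],[0,0.01,-0.94],[0,0.01,-0.94]]}';  python3 -m creep '{"xyz":[[0,0,0],[0,0,0],[0,0,0],[0,0,0]],"twist":[[0,0,-0.31],[0,0,-0.31],[0,0,-0.31],[0,0,-0.31]]}'; python3 - <<'E'
from h import *
print(delta([0.495,0.119,0.099],2.816))
M=cams.camera_model("wrist");im=cams.snapshot("wrist");cv2.imwrite("pics/w13.png",im);np.save("w13.npy",M)
for l in ["tongue","hinge","pointer_tip"]:
    for d in spotter.landmark_of("wrist",l)[:2]: print(l,d,atz(M,d["point"],.045))
E
```

```text
t: 12.67
tcp_pos: [0.495, 0.1186, 0.2495]
eef_rot: [0.316, 0.949, 0.001, 0.003]
force: [0.1, 0.2, -0.1]
gripper_width: 0.0553
t: 13.0
tcp_pos: [0.4949, 0.1185, 0.249]
eef_rot: [0.165, 0.986, 0.0, 0.003]
force: [-0.6, -0.6, 0.5]
gripper_width: 0.0554
(array([ 0.084,  0.024, 15.005]), array([ 0.002,  0.005, -0.007]))
tongue {'point': [252.3, 177.7], 'conf': 0.64} [0.495 0.119 0.045]
hinge {'point': [257.3, 322.3], 'conf': 0.91} [0.642 0.073 0.045]
```

View pics/w13.png

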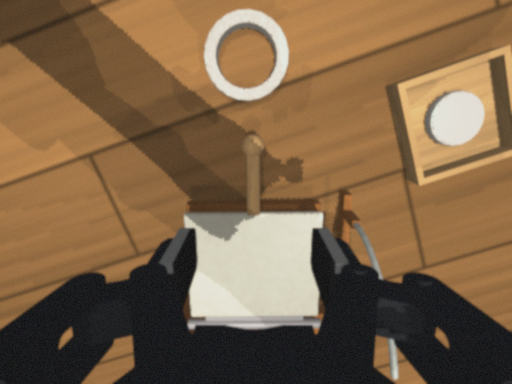

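The tongue is centred under the jaws at (252,178). I'm descending to grip it.

```bash
python3 -m creep '{"xyz":[[0.1,0,4],[0.1,0,8],[0.1,0,12],[0.1,0,15],[0.1,0,15]],"twist":[[0,0,0],[0,0,0],[0,0,0],[0,0,0],[0,0,0]]}';  python3 - <<'E'
from h import *
print(delta([0.495,0.119,0.099],2.816))
im=cams.snapshot("wrist");cv2.imwrite("pics/w14.png",im)
E
```

```text
t: 13.62
tcp_pos: [0.4903, 0.1169, 0.0934]
eef_rot: [0.167, 0.986, -0.002, -0.003]
force: [-1.1, -1.3, -0.2]
gripper_width: 0.0555
(array([-0.373,  0.355, -0.559]), array([-0.006, -0.006, -0.01 ]))
```

View pics/w14.png

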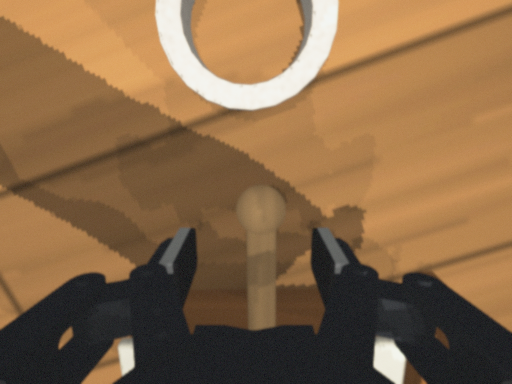

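```bash
python3 -m creep '{"xyz":[[-0.3,0.35,-0.5],[-0.3,0.35,-0.5],[-0.3,0.35,-0.5]],"twist":[[0,0,0],[0,0,0],[0,0,0]]}';  python3 - <<'E'
from h import *
print(delta([0.495,0.119,0.099],2.816))
E
python3 -m creep '{"xyz":[[0,0,0],[0,0,0],[0,0,0],[0,0,0],[0,0,0]],"twist":[[0,0,0],[0,0,0],[0,0,0],[0,0,0],[0,0,0]]}' -1 30
```

```text
t: 13.92
tcp_pos: [0.4987, 0.1213, 0.1044]
eef_rot: [0.167, 0.986, 0.0, 0.002]
force: [1.1, 0.4, 0.1]
gripper_width: 0.0555
(array([ 0.275, -0.343,  0.542]), array([ 0.001,  0.004, -0.009]))
t: 14.33
tcp_pos: [0.4983, 0.1176, 0.1052]
eef_rot: [0.167, 0.986, -0.004, 0.002]
force: [-2.8, -6.5, 9.9]
gripper_width: 0.0114
```

```bash
python3 -m creep '{"xyz":[[0,0,0],[0,0,0]],"twist":[[0,0,0],[0,0,0]]}';  python3 - <<'E'
from h import *
x=[.642,.069,-.325]
o,p,Rm=tool();g=p+Rm.apply([0,0,.0539]);print("grasp",g,"eul",Rm.as_matrix().T[2],o["gripper_width"],o["force"],o["qpos"])
d=g-np.array([.642,.069,.045]);u=np.array([np.cos(-.325),np.sin(-.325),0]);print("stand x,y,z of grasp rel hinge",d@u,d@np.array([-u[1],u[0],0]),d[2])
im=cams.snapshot("wrist");cv2.imwrite("pics/w15.png",im)
E
```

```text
t: 14.5
tcp_pos: [0.4982, 0.1175, 0.1054]
eef_rot: [0.167, 0.986, -0.004, 0.002]
force: [0.4, -0.3, -1.2]
gripper_width: 0.0112
grasp [0.498 0.117 0.051] eul [ 0.002 -0.008 -1.   ] 0.01124433863604611 [ 0.388 -0.329 -1.184] [ 0.225  0.53  -0.654  1.847  0.414  0.903  0.61 ]
stand x,y,z of grasp rel hinge -0.15152509594490618 -0.00031236492708815015 0.006488191324782511
```

View pics/w15.png

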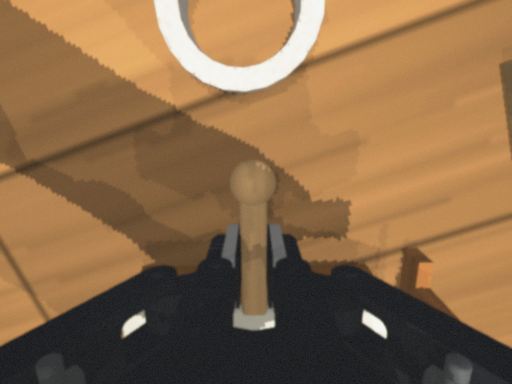

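The tongue is gripped at r≈0.152. Now I'm working out the arc rows, as a rigid rotation about the hinge.

```bash
cat >> h.py <<'E'
def arc(das):
    """tool-axes rows for turning tool rigidly about hinge by da (raise +)"""
    o,p,Rm=tool();H=np.array([.642,.069,.045]);ax=np.array([-np.sin(-.325),np.cos(-.325),0])
    for a in das:
        # raising: -x -> +z, i.e. rotation about +y
        Q=R.from_rotvec(ax*a);pt=H+Q.apply(p-H)
        print(a,Rm.inv().apply(pt-p)*100,(Rm.inv()*Q*Rm).as_rotvec())
E
python3 - <<'E'
from h import *
arc([.12,.24,.36,.48,.58])
E
```

```text
0.12 [-0.839 -0.004 -1.769] [ 0.001  0.12  -0.001]
0.24 [-1.884 -0.005 -3.426] [ 0.003  0.24  -0.002]
0.36 [-3.12  -0.003 -4.945] [ 0.004  0.36  -0.003]
0.48 [-4.528  0.003 -6.306] [ 0.005  0.48  -0.003]
0.58 [-5.82   0.009 -7.304] [ 0.006  0.58  -0.004]
```

```bash
python3 -m creep '{"xyz":[[-0.53,0,-1.2],[-1.17,0,-2.34],[-1.88,0,-3.43],[-2.69,0,-4.46],[-3.57,0,-5.42]],"twist":[[0,0.08,0],[0,0.16,0],[0,0.24,0],[0,0.32,0],[0,0.4,0]]}';  python3 - <<'E'
from h import *
o,p,Rm=tool();z=Rm.as_matrix()[:,2];print("tilt",np.arccos(-z[2]),o["gripper_width"],o["qpos"])
g=p+Rm.apply([0,0,.0539]);d=g-np.array([.642,.069,.045]);u=np.array([np.cos(-.325),np.sin(-.325),0]);X,Z=d@u,d[2];print(X,d@np.array([-u[1],u[0],0]),Z,np.hypot(X,Z),np.arctan2(Z,-X)-.0065/.152)
im=cams.snapshot("side");cv2.imwrite("pics/s16.png",cv2.resize(im[110:280,120:290],None,fx=3.5,fy=3.5))
arc([.08,.16,.2])
E
```

```text
t: 14.97
tcp_pos: [0.5312, 0.1061, 0.16]
eef_rot: [0.164, 0.966, 0.03, -0.197]
force: [0.0, -0.2, -1.4]
gripper_width: 0.011
tilt 0.4009419017128147 0.011035806873363302 [ 0.289  0.738 -0.701  1.431  0.208  1.445  0.83 ]
-0.1378448114654446 -0.00034985078183097303 0.06541568555487763 0.1525791727745258 0.4003264236656466
0.08 [-0.525  0.008 -1.195] [0.001 0.08  0.   ]
0.16 [-1.144  0.017 -2.345] [0.002 0.16  0.   ]
0.2 [-1.487  0.022 -2.9  ] [0.003 0.2   0.   ]
```

View pics/s16.png

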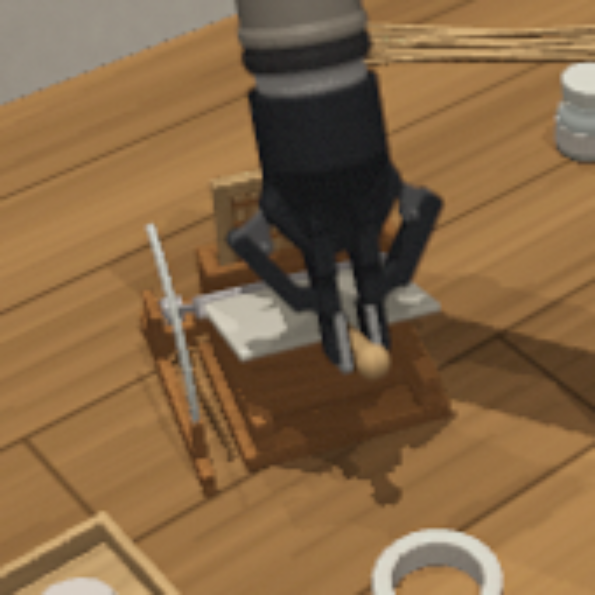

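The flap is up at about 0.40 and follows the gripper cleanly. Now for an accurate pointer angle from several saved views.

```bash
python3 - <<'E'
import cv2
a=cv2.imread("pics/side0.png")[185:215,155:195];b=cv2.imread("pics/top0.png")[125:185,170:215];c=cv2.imread("pics/w3.png")[75:110,120:190];d=cv2.imread("pics/w12.png")[65:100,25:95]
R=lambda i,f:cv2.resize(i,None,fx=f,fy=f,interpolation=cv2.INTER_CUBIC)
cv2.imwrite("pics/pp1.png",R(a,16));cv2.imwrite("pics/pp2.png",R(b,10));cv2.imwrite("pics/pp3.png",cv2.vconcat([R(c,8),R(d,8)]))
E
```

```text
(no output)
```

View pics/pp1.png

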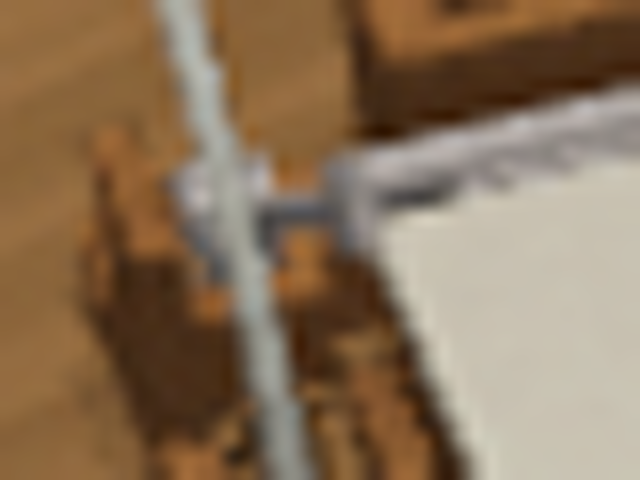

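View pics/pp2.png

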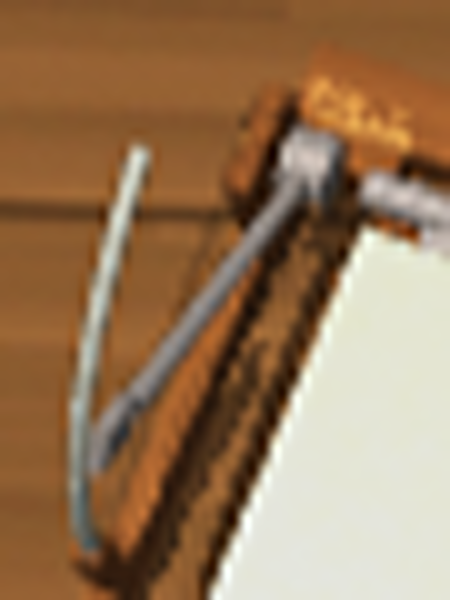

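View pics/pp3.png

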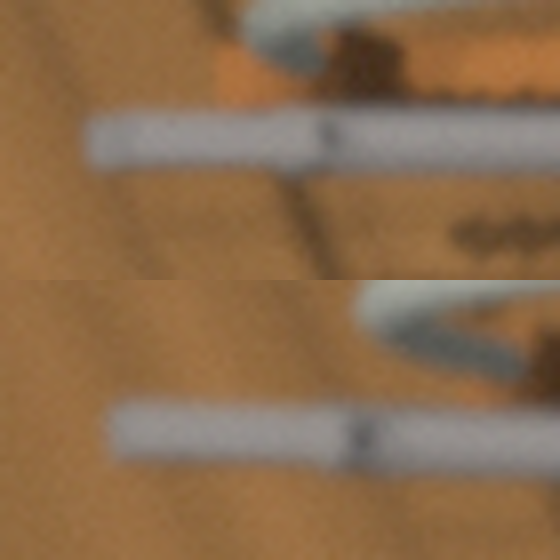

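```bash
python3 - <<'E'
from h import *
from fit import loc
x=[.642,.069,-.325]
Mw=np.load("w3.npy",allow_pickle=True).item();top=cams.camera_model("top");side=cams.camera_model("side")
for n,M,tip,hub in [("w3",Mw,(130.8,91.8),(276.3,92.)),("top",top,(179.5,171.),(200.8,140.9)),("side",side,(155+350/16,185+205/16),(155+222/16,185+205/16))]:
    h=proj(M,loc(x,(0,.083,.045)));print(n,"hub res",h-np.array(hub))
    for a in (.5,.6,.65,.7,.75,.8):
        t=proj(M,loc(x,(-.13*np.cos(a),.083,.045+.13*np.sin(a))));print(a,t-np.array(tip),(t-h)-(np.array(tip)-hub))
E
```

```text
w3 hub res [0.189 0.748]
0.5 [0.477 2.368] [0.288 1.621]
0.6 [4.125 1.522] [3.936 0.774]
0.65 [6.799 1.065] [6.61  0.317]
0.7 [10.076  0.586] [ 9.887 -0.162]
0.75 [13.982  0.086] [13.793 -0.662]
0.8 [18.538 -0.434] [18.348 -1.181]
top hub res [-0.107 -0.5  ]
0.5 [-0.37   4.628] [-0.263  5.128]
0.6 [0.005 0.726] [0.112 1.226]
0.65 [ 0.282 -1.382] [ 0.389 -0.882]
0.7 [ 0.619 -3.588] [ 0.726 -3.087]
0.75 [ 1.015 -5.885] [ 1.122 -5.385]
0.8 [ 1.47  -8.267] [ 1.577 -7.767]
side hub res [-0.436  0.005]
0.5 [ 1.999 10.549] [ 2.435 10.544]
0.6 [0.661 4.526] [1.097 4.52 ]
0.65 [-0.049  1.482] [0.387 1.477]
0.7 [-0.784 -1.569] [-0.348 -1.574]
0.75 [-1.541 -4.617] [-1.104 -4.622]
0.8 [-2.317 -7.651] [-1.88  -7.657]
```

```bash
python3 - <<'E'
from h import *
from fit import loc
from scipy.optimize import least_squares
x=[.642,.069,-.325]
Mw=np.load("w3.npy",allow_pickle=True).item();top=cams.camera_model("top");side=cams.camera_model("side")
D=[("w3",Mw,(130.8,91.8),(276.3,92.)),("top",top,(179.5,171.),(200.8,140.9)),("side",side,(155+350/16,185+205/16),(155+222/16,185+205/16))]
for use in ([0,1],[0,1,2],[0,2],[1,2]):
    def f(q):
        L,a,Y=q;r=[]
        for i in use:
            n,M,t,h=D[i];r+=list(proj(M,loc(x,(-L*np.cos(a),Y,.045+L*np.sin(a))))-proj(M,loc(x,(0,.083,.045)))-np.array(t)+h)
        return np.r_[r,(Y-.083)*1e3*.5]
    s=least_squares(f,[.13,.65,.083]);print(use,s.x,s.fun)
E
```

```text
[0, 1] [0.135 0.657 0.083] [ 0.049  0.13  -0.444 -0.027  0.041]
[0, 1, 2] [0.135 0.671 0.083] [-0.009  0.054 -0.445 -0.512  0.443  0.196  0.019]
[0, 2] [0.136 0.675 0.083] [ 0.017 -0.099  0.357 -0.053  0.055]
[1, 2] [0.136 0.671 0.083] [-0.426 -0.464  0.509  0.165 -0.041]
```

All the views agree on the pointer at about 0.667 rad, with a visible length of about 135 mm. I'm raising the flap to match.

```bash
python3 - <<'E'
from h import *
o,p,Rm=tool();z=Rm.as_matrix()[:,2];t=np.arccos(-z[2]);print("tilt",t)
arc([.07,.14,.2,.665-t])
E
```

```text
tilt 0.40896643509735214
0.07 [-0.454  0.007 -1.048] [0.001 0.07  0.   ]
0.14 [-0.981  0.015 -2.062] [0.002 0.14  0.   ]
0.2 [-1.487  0.022 -2.9  ] [0.003 0.2   0.   ]
0.2560335649026479 [-2.005  0.03  -3.654] [0.004 0.256 0.   ]
```

```bash
python3 -m creep '{"xyz":[[-0.45,0,-1.05],[-0.98,0,-2.06],[-1.49,0,-2.9],[-2.0,0,-3.65],[-2.0,0,-3.65]],"twist":[[0,0.07,0],[0,0.14,0],[0,0.2,0],[0,0.256,0],[0,0.256,0]]}';python3 -m creep '{"xyz":[[0,0,0],[0,0,0]],"twist":[[0,0,0],[0,0,0]]}';  python3 - <<'E'
from h import *
o,p,Rm=tool();z=Rm.as_matrix()[:,2];print("tilt",np.arccos(-z[2]),o["gripper_width"],o["qpos"],o["force"])
g=p+Rm.apply([0,0,.0539]);d=g-np.array([.642,.069,.045]);u=np.array([np.cos(-.325),np.sin(-.325),0]);X,Z=d@u,d[2];print(X,d@np.array([-u[1],u[0],0]),Z,np.hypot(X,Z),np.arctan2(Z,-X)-.0065/.152)
M=cams.camera_model("wrist");np.save("w17.npy",M)
a=cams.snapshot("side");b=cams.snapshot("top");c=cams.snapshot("wrist")
for n,i in zip("stw",(a,b,c)): cv2.imwrite(f"pics/{n}17.png",i)
Rz=lambda i,f:cv2.resize(i,None,fx=f,fy=f,interpolation=cv2.INTER_CUBIC)
cv2.imwrite("pics/z17.png",cv2.hconcat([Rz(a[150:250,150:250],4),Rz(b[115:215,165:265],4)]))
E
```

```text
t: 15.43
tcp_pos: [0.5631, 0.095, 0.1848]
eef_rot: [0.16, 0.93, 0.053, -0.326]
force: [-4.8, -0.3, 2.1]
gripper_width: 0.0112
t: 15.6
tcp_pos: [0.5628, 0.0951, 0.1843]
eef_rot: [0.16, 0.93, 0.053, -0.326]
force: [-2.6, -0.4, 1.6]
gripper_width: 0.0115
tilt 0.6732020346569366 0.011453102399821741 [ 0.255  0.926 -0.684  1.109  0.126  1.802  0.867] [-2.56  -0.428  1.554]
-0.11704652409711086 -0.00034374662836773553 0.09716382942933223 0.1521206710233291 0.6500816375717151
```

View pics/z17.png

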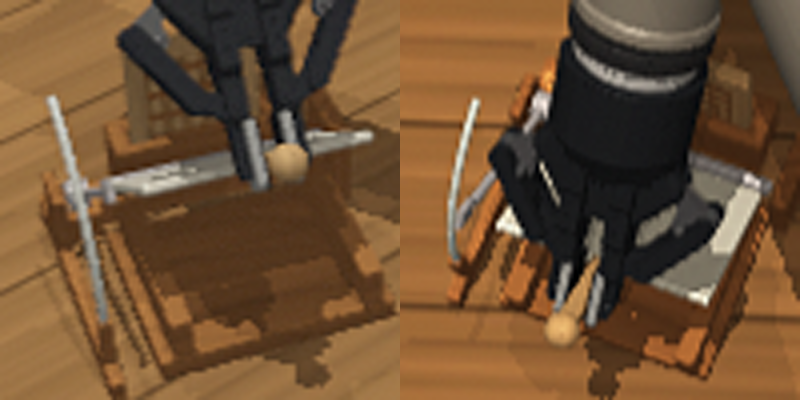

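View pics/w17.png

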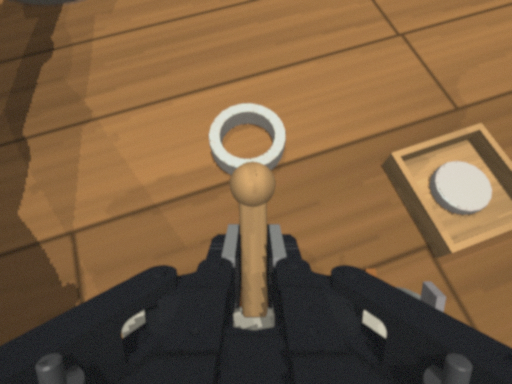

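```bash
python3 - <<'E'
from h import *
from fit import loc
x=[.642,.069,-.325];side=cams.camera_model("side");M=np.load("w17.npy",allow_pickle=True).item()
h0=proj(side,loc(x,(0,.083,.045)))
for a in (.55,.6,.65,.7,.75):
    n=np.array([np.sin(a),0,np.cos(a)])*.003
    e=np.array([-.122*np.cos(a),-.065,.045+.122*np.sin(a)]);w=np.array([-.135*np.cos(a),.083,.045+.135*np.sin(a)])
    f=lambda X:(proj(side,loc(x,X))-150)*4+1.5
    print(a,"flap R top",f(e+n),"bot",f(e-n),"tip",f(w),"ball",f((-.184*np.cos(a),0,.045+.184*np.sin(a))),"w17 tip",proj(M,loc(x,w)))
im=cv2.imread("pics/s17.png");cv2.imwrite("pics/z18.png",cv2.resize(im[172:207,160:250],None,fx=8.5,fy=8.5,interpolation=cv2.INTER_CUBIC))
im=cv2.imread("pics/w17.png");cv2.imwrite("pics/z19.png",cv2.resize(im[250:340,360:470],None,fx=6,fy=6,interpolation=cv2.INTER_CUBIC))
E
```

```text
0.55 flap R top [374.844 150.537] bot [376.917 161.15 ] tip [116.081 224.27 ] ball [293.62  197.891] w17 tip [413.542 269.927]
0.6 flap R top [372.565 139.684] bot [374.808 150.357] tip [113.23  211.641] ball [289.911 180.257] w17 tip [420.49  275.725]
0.65 flap R top [370.121 128.805] bot [372.526 139.503] tip [110.266 198.936] ball [285.96 162.52] w17 tip [427.998 282.705]
0.7 flap R top [367.518 117.938] bot [370.079 128.625] tip [107.2   186.199] ball [281.782 144.748] w17 tip [436.113 291.001]
0.75 flap R top [364.767 107.119] bot [367.474 117.758] tip [104.041 173.475] ball [277.394 127.009] w17 tip [444.887 300.766]
```

View pics/z18.png

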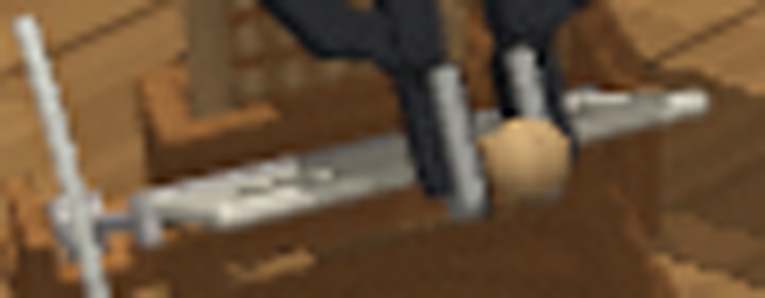

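View pics/z19.png

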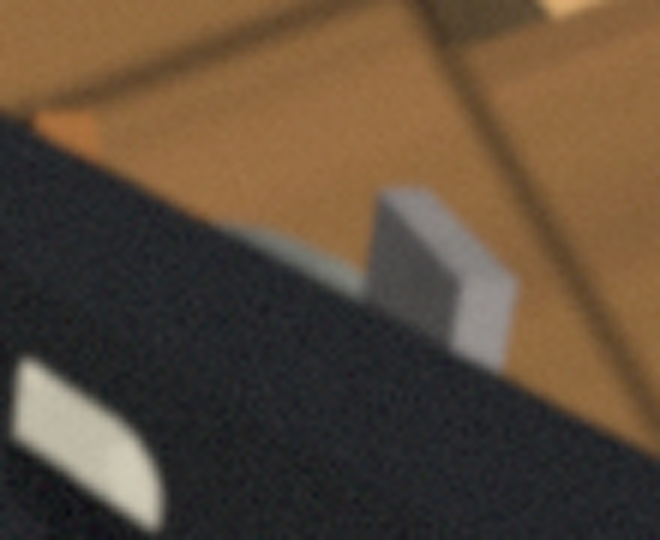

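In the side view the flap reads about 0.65 (right corner and ball), while the pointer tip reads 0.67–0.69. I'm nudging the flap up by 0.025 rad.

```bash
python3 - <<'E'
from h import *
arc([.025])
E
python3 -m creep '{"xyz":[[-0.15,0,-0.38],[-0.15,0,-0.38],[-0.15,0,-0.38],[-0.15,0,-0.38],[-0.15,0,-0.38]],"twist":[[0,0.025,0],[0,0.025,0],[0,0.025,0],[0,0.025,0],[0,0.025,0]]}';python3 -m creep '{"xyz":[[0,0,0],[0,0,0],[0,0,0],[0,0,0]],"twist":[[0,0,0],[0,0,0],[0,0,0],[0,0,0]]}'; python3 - <<'E'
from h import *
o,p,Rm=tool();z=Rm.as_matrix()[:,2];print("tilt",np.arccos(-z[2]),o["gripper_width"],o["joint_vel"],o["force"])
g=p+Rm.apply([0,0,.0539]);d=g-np.array([.642,.069,.045]);u=np.array([np.cos(-.325),np.sin(-.325),0]);X,Z=d@u,d[2];print(np.arctan2(Z,-X)-.0065/.152)
im=cams.snapshot("side");t=cams.snapshot("top");cv2.imwrite("pics/z20.png",cv2.resize(im[150:215,155:250],None,fx=8,fy=8,interpolation=cv2.INTER_CUBIC));cv2.imwrite("pics/t20.png",t)
E
```

```text
0.025 [-0.149  0.004 -0.379] [0.    0.025 0.   ]
t: 16.17
tcp_pos: [0.5663, 0.0939, 0.187]
eef_rot: [0.159, 0.927, 0.055, -0.336]
force: [-0.8, -0.5, 0.6]
gripper_width: 0.0114
t: 16.5
tcp_pos: [0.5663, 0.0939, 0.187]
eef_rot: [0.159, 0.927, 0.055, -0.336]
force: [-0.6, -0.1, -0.4]
gripper_width: 0.0111
tilt 0.6948029047023578 0.01110696650059756 [ 0.     0.001 -0.001 -0.    -0.002  0.001 -0.001] [-0.617 -0.143 -0.357]
0.6796312825101618
```

I can't view any more pictures, so the last checks are numeric: bystander positions and the panel, via the networks.

```bash
python3 - <<'E'
from h import *
for l in ["panel_center","tongue","pointer_tip","tape","jar","tray","pliers"]:
    for n in ["top","side"]:
        d=spotter.landmark_of(n,l)
        print(l,n,[(np.round(x["point"],1),round(x["conf"],2)) for x in d[:2]])
side=cams.camera_model("side");s,k=np.sin(-.325),np.cos(-.325)
print("home proj side",proj(side,[.677,.059,.062]),"top",proj(cams.camera_model("top"),[.677,.059,.062]))
o=get_obs();print(o["t"],o["force"],o["gripper_width"])
E
```

```text
panel_center top [(array([232.5, 156.4]), 0.52), (array([239.5, 136.7]), 0.43)]
panel_center side [(array([198.1, 178.4]), 0.66)]
tongue top [(array([209.5, 188.1]), 0.73)]
tongue side [(array([214.4, 187.8]), 0.63)]
pointer_tip top [(array([178.3, 166.3]), 0.45)]
pointer_tip side [(array([177.5, 196.3]), 0.62)]
tape top [(array([195.2, 254.3]), 0.97)]
tape side [(array([241.3, 280.4]), 0.89)]
jar top [(array([356.4, 148.9]), 0.87), (array([383.1, 195.2]), 0.19)]
jar side [(array([286.3, 149.7]), 0.77)]
tray top [(array([133.8, 202.8]), 0.68)]
tray side [(array([143.7, 290.6]), 0.74)]
pliers top []
pliers side [(array([348.4, 232. ]), 0.56)]
home proj side [196.988 175.475] top [236.115 136.072]
17.3 [-0.796  0.422 -0.191] 0.011386054538434089
```

```bash
python3 -c "
from cell import workorder
print(workorder.hand_in())"
```

```text
the job is handed in; nothing more can be done
None
```

I lifted the weaving out of the rack, slid it into the pocket and released it. I then raised the flap by its tongue into line with the pointer and handed in at about 17.3 s, still gripping it there. The hand-in gave no verdict, so what follows rests on my own measurements.

- **Panel:** it snagged about 4 mm short on the way down. I backed it off, shifted it about 1 mm and lowered it again, still in the grip. It then stopped hard at TCP z = 0.145, the height I expected for fully home. It stayed put when the gripper opened and withdrew. The last network reading in the side view was about 3 px from the home position. In the top view, where the arm was in the way, the best guess (0.52) did not fit. A weaker one (0.43) was about 3 px off.
- **Flap:** the gripper's geometry puts it at about 0.68 rad, or 0.695 by the tool's tilt. The pointer came out at 0.66–0.69 rad from several views. One single-view reading of 0.50 disagreed; it fits the others if the pointer's visible length is 135 mm rather than 130.
- **Grip and stillness:** the finger opening stayed at 11 mm on the tongue and the arm was at rest.
- **Bystanders and pointer:** their network positions stayed within a few pixels of the start. The pliers were not detected in the last top view, but were unchanged in the side view.
- **Not checked by eye:** the last 0.025 rad adjustment was checked by numbers only, because the limit on viewing pictures had been reached.

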